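# Start the exposure timer, then hold a specimen block square in the imager's corner

## Task

Take a long exposure of the resin specimen block on the flat imager: first press the timer's spring plunger all the way down to its stop and let it come back up, then set the block upright on the imager's panel, long side along the long stop, and press it firmly into the corner so that it bears on both steel stops at once. Finish while still holding it there, pressed against both stops; do not let go. Leave the dish, the jar and the round resin puck where they are.

Things in the scene. Friction and masses are not known exactly. Their poses are not given: they have to be found in the camera images.
- plunger_top (a point): centre of the top face of the timer's plunger: a grey round head, 38 mm across and 10 mm thick, on a thin steel stem above a round black housing that tapers from 84 mm across at the bench to 60 mm at its flat top, 50 mm above the bench. The timer is fixed to the bench. Released, the head's top is 84 mm above the bench; it goes straight down 15 mm to a hard stop and springs back when let go. It takes about 1.5 N to start and about 5.5 N to reach the stop.
- plunger (a joint): travel of the plunger in m: 0 released (up), 0.015 fully down at its stop
- block_centre (a point): centre of the loose specimen block, a rectangular amber resin block on a white base layer: 60 mm along its x, 44 mm along its y, 50 mm tall along its z (base layer down), about 0.16 kg. It starts standing upright on the bench, centre 25 mm up. Either way round (half turn) it is the same.
- imager: flat specimen imager, a low grey housing fixed to the bench, 180 mm along its x, 150 mm along its y, with a white panel on top 30 mm above the bench; origin at the centre of its underside. A black slot marks its -x side. Two straight steel stops, each 10 mm wide and standing 12 mm above the panel, form an inner corner towards its +x, +y.
- corner (a point): the inner corner of the two stops, at panel height (30 mm above the bench), on the imager's axes: the panel's free area lies to -x and -y of it, 130 mm to the housing's -x edge and 125 mm to its -y edge. The block seated in the corner has its centre at -30 mm in x, -22 mm in y and +25 mm in z from this point. Friction on the panel and on the other stop takes up part of a push: leaning some 10 to 15 N towards each stop, and only lightly down, keeps both contacts.
- long_stop: the long steel stop: 125 mm along the imager's x, 10 mm wide, 12 mm high, on the +y side of the panel; its face towards -y is the one that the block's long side bears on. Origin at the centre of its underside, at panel height.
- short_stop: the short steel stop: 85 mm along the imager's y, 10 mm wide, 12 mm high, on the +x side of the panel; its face towards -x is the one that the block's short side bears on. Origin at the centre of its underside, at panel height.
- dish: small round open glass dish, 90 mm across, 15 mm high, loose on the bench beyond the imager; not to be moved. Origin under its centre.
- jar: amber specimen jar, 64 mm across, 90 mm high, loose on the bench beyond the imager; not to be moved. Origin under its centre.
- puck: round resin puck, 54 mm across, 30 mm high, loose on the bench beyond the imager; not to be moved. Origin under its centre.
Things that resemble listed ones, but are neither listed nor needed, are in the scene too. What is shaped like the part that bears plunger_top but pink is not meant. Leave any blue look-alike of the part that bears block_centre alone.

How it is judged:
By the outcome, as a careful person would: the job done as asked, in the order asked, and still so for the second after the job is handed in, while the arm keeps its last pose, push and grip.
It also fails if it takes over 58 s, if anything falls off the work surface, if the arm or the gripper's body presses on something with over 40 N, if the wrist force passes 120 N, or if a joint passes its speed limit or range.

## Robot

A 7-joint arm with a two-finger parallel gripper is mounted at the origin on the work surface. World frame = base frame: x ahead of the robot, y to its left, z up, the work surface at z = 0. Lengths are in mm, angles in rad, forces in N, time in s.
With the tool pointing down it reaches from about 400 to 875 mm from the base axis. Payload 6.5 kg.
Tool frame: the origin (TCP) lies on the mounting face of the last link; the fingertips stand 173 mm ahead of it and the grasp point (between the pads) lies 155 mm ahead of it; z points along the fingers, y is the direction in which the jaws open and shut (so a half turn about z gives the same grasp; the last joint's range is limited). The gripper opens to 85 mm and grips with 20 to 120 N. Pads are 22 mm wide; open, the fingers measure 114 mm over their backs; the gripper's body (76 mm by 85 mm) begins 54 mm behind the grasp point. The pads swing forward as they close: fully open they stand 13 mm farther back than shut.
Start: joints at [-1.381, 0.536, -0.004, 1.538, 0.003, 1.067, -0.071], TCP at [164.453, 628.844, 404.69] pointing down, gripper open.
Joint ranges: [-2.7, 2.7], [-0.37, 2.16], [-1.27, 1.26], [0.24, 2.4], [-1.31, 4.45], [0.19, 1.91], [-2.76, 2.76]. Speed limits (rad/s): [2.39, 2.39, 3.14, 3.14, 3.14, 3.14, 3.14].

## Interface

Orientations are given as a unit quaternion [w, x, y, z].
In Python, from plant import sensors, viewer, job gives the robot as it stands.
- The arm moves only by the tool send_rows, never from a script. Its argument "series" is a list of rows, each an object with "dp": the shift along the world's x, y, z normalised to -1 to 1, where 1 is 0.3 m, a list of three; "delta_rot": the turn, a rotation vector about the world's x, y, z normalised to -1 to 1, where 1 is 30 degrees, a list of three. In form: [{"dp": [tx, ty, tz], "delta_rot": [wx, wy, wz]}, ...]. A call has exactly 5 rows; each row is the pose to reach, as a shift and turn from the pose commanded when the call began; what a row does not reach only later rows make up. A row lasts 1/12 s, in which the tool goes at most 41.7 mm and 7.16 degrees, less where a joint would pass 70% of its speed; a pose out of reach is approached as far as the arm can. A call with a number of a shift or a turn outside -1 to 1 is refused whole. A call with a gripper value outside its range is refused whole. "grip" is the closure, from -1 (fully open) to 1 (shut), so that 0 is half open, set as the call begins (left out, the last holds). The fingers move at their own pace and stop on an object; "squeeze" is the grip in N (left out, the last holds). Time passes only in rows, so rows that repeat a pose let the fingers close, or fill a call up. It gives the time, the measured TCP pose, the force and the opening at its end, in the units of the state.
- sensors.get_state(): the state, without advancing time (a new reading comes with each control period).
- viewer.capture(name): name is "scene" or "top" or "wrist"; returns a dict with "image" (384x512x3 uint8, red, green, blue), "vertical_fov" (degrees; the focal length in pixels is half the picture's height over the tangent of half this angle, whatever the lens; pixels are square), "cx", "cy" (the principal point, pixels), "R" (3x3) and "t" (3): a world point X has camera coordinates R X + t. Camera axes: x right, y down, z forward; pixel columns grow to the right and rows downward; lengths in mm; the calibration is good to about 2 mm. A picture is of the moment at which its call begins. There is no depth.
- job.close_job(): hands the job in, once; it reports no verdict.
The state is a dict: "clock": time; "joint_pos": joint angles; "qd": joint speeds; "joint_efforts": joint torques, N m; "tool_pos": TCP position; "ee_rot": TCP orientation; "force": force on the tool from outside, world axes, zero at the start; "torque": the same for the moment, N m; "opening": finger opening in mm.
Only numpy, scipy, OpenCV 4.12 (cv2) and the standard library are available. Lean on these libraries where they do the work, as an engineer would, in place of code of your own. Each camera call takes 0.05 s, during which the arm holds its last target.

## Working session

There is one attempt and no reset: what is moved stays moved. The work goes in short steps, Python scripts to look and compute and a tool call to move; the robot and the scene stay as the last step left them, time stands still between calls to the robot, and variables do not carry over. Pictures are saved under pics/ and viewed, and the job is handed in when it is done.

Besides the shell and the picture viewer there is one more tool, called after "Call:" as name(argument=value, ...), one argument or row to a line, values as JSON. send_rows: Moves the arm, as the interface text tells. Its arguments: {"type":"object","properties":{"series":{"type":"array"},"grip":{"type":"number"},"squeeze":{"type":"number"}},"required":["series"]}

```bash
mkdir -p pics && ls
python3 - <<'E'
from plant import sensors, viewer, job
import cv2
s=sensors.get_state()
print(s)
for n in("scene","top","wrist"):
    c=viewer.capture(n); cv2.imwrite(f"pics/{n}0.png",c["image"][:,:,::-1]); print(n,c["vertical_fov"],c["cx"],c["cy"],c["R"],c["t"])
E
```

```text
pics
{'clock': 0.0, 'joint_pos': array([-1.38120954,  0.53716745, -0.00442617,  1.53886293,  0.00260111,
        1.06727648, -0.07119781]), 'qd': array([ 0.00217521,  0.00059333,  0.00125564, -0.00020238, -0.0015378 ,
       -0.00091253, -0.00078109]), 'joint_efforts': array([-2.46343725e-04, -5.83422232e+01,  1.04840107e+00, -2.59099853e+01,
        1.22522164e-02,  9.56940668e-03,  3.89795545e-06]), 'tool_pos': array([164.37475099, 628.53739534, 403.81608708]), 'ee_rot': array([-4.27616052e-05,  1.27513274e-01,  9.91836496e-01, -8.53184294e-04]), 'force': array([ 0.45167746, -0.58402704, -0.00572759]), 'torque': array([-0.02412867, -0.04994769,  0.02726059]), 'opening': 85.36944477295494}
scene 55.62950013084553 252.3824856650578 191.10705117358984 [[ 0.32464345  0.945791   -0.00927444]
 [ 0.80947297 -0.28289749 -0.51451192]
 [-0.48924446  0.15952552 -0.85743307]] [-150.8550095  -412.34543405 1302.4564835 ]
top 45.00374177167352 249.36926350968932 192.04034084542045 [[-0.00827674 -0.99996468  0.00145997]
 [-0.99900928  0.00820497 -0.04373952]
 [ 0.043726   -0.00182054 -0.9990419 ]] [   7.624631    548.92148756 1255.54823317]
wrist 60.16793360787871 250.0797898299141 188.3437205938945 [[ 0.25332154  0.96738015 -0.00196043]
 [ 0.9262054  -0.24195342  0.28914026]
 [ 0.27923422 -0.07506122 -0.95728474]] [-648.49773662  -38.32314714  380.29510647]
```

View pics/scene0.png

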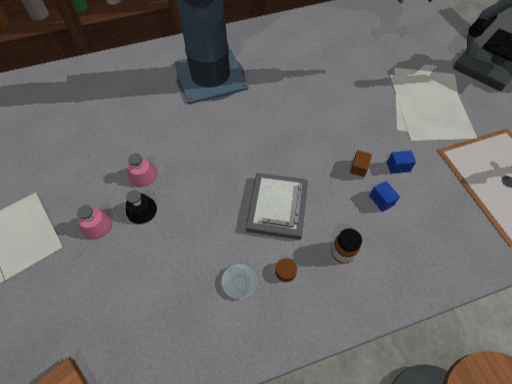

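View pics/top0.png

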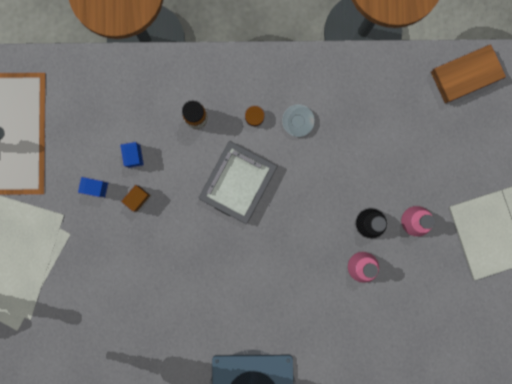

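View pics/wrist0.png

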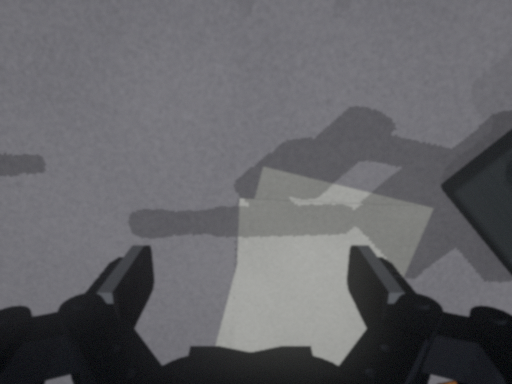

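```bash
cat > h.py <<'E'
import numpy as np, cv2
def f(c): return c["image"].shape[0]/2/np.tan(np.radians(c["vertical_fov"]/2))
def cast(c,u,v,z):
    d=np.array([(u-c["cx"])/f(c),(v-c["cy"])/f(c),1.]); R=np.array(c["R"]);t=np.array(c["t"])
    o=-R.T@t; d=R.T@d
    return (o+d*(z-o[2])/d[2])
def proj(c,X):
    p=np.array(c["R"])@np.array(X,float)+c["t"]; return f(c)*p[:2]/p[2]+[c["cx"],c["cy"]]
def crop(c,name,x0,y0,x1,y1,k):
    im=c["image"][y0:y1,x0:x1,::-1]
    cv2.imwrite(name,cv2.resize(np.ascontiguousarray(im),None,fx=k,fy=k,interpolation=cv2.INTER_CUBIC))
E
python3 - <<'E'
from plant import viewer
from h import *
c=viewer.capture("top")
crop(c,"pics/t_im.png",190,130,290,230,6)
crop(c,"pics/t_bl.png",70,130,170,220,6)
crop(c,"pics/t_pl.png",340,190,440,290,6)
hsv=cv2.cvtColor(c["image"],cv2.COLOR_RGB2HSV)
m=cv2.inRange(hsv,(3,100,30),(22,255,255))
for k in cv2.findContours(m,cv2.RETR_EXTERNAL,cv2.CHAIN_APPROX_NONE)[0]:
    if cv2.contourArea(k)>40: print(cv2.contourArea(k),cv2.minAreaRect(k))
c=viewer.capture("scene")
crop(c,"pics/s_im.png",235,160,325,250,6)
crop(c,"pics/s_bl.png",330,130,430,220,6)
crop(c,"pics/s_pl.png",70,140,170,240,6)
E
```

```text
371.5 ((135.0, 198.00001525878906), (18.00522804260254, 22.99462890625), 40.601295471191406)
66.0 ((195.91177368164062, 118.35293579101562), (11.738723754882812, 21.68268585205078), 67.16634368896484)
272.0 ((254.0, 115.5), (19.0, 18.0), 90.0)
687.5 ((22.0, 133.0), (120.0, 44.0), 90.0)
2278.5 ((467.8526916503906, 73.3138427734375), (36.1211051940918, 66.33927154541016), 66.57130432128906)
1585.0 ((394.5, 13.0), (26.0, 85.0), 90.0)
2569.0 ((115.0, 18.5), (37.0, 92.0), 90.0)
```

View pics/t_im.png

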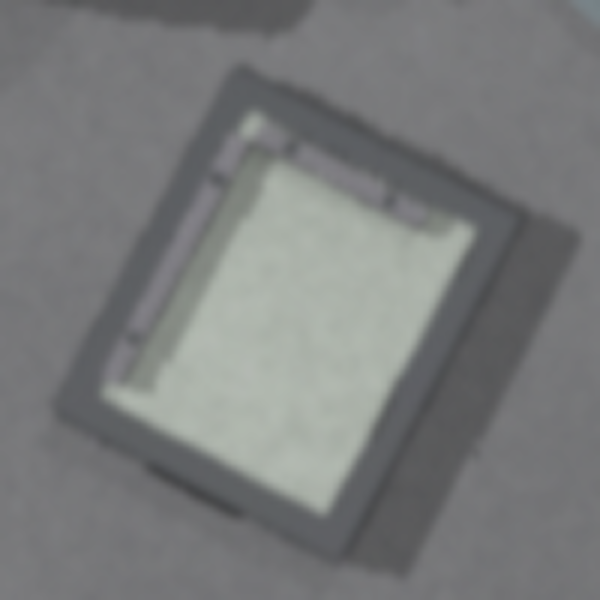

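View pics/t_bl.png

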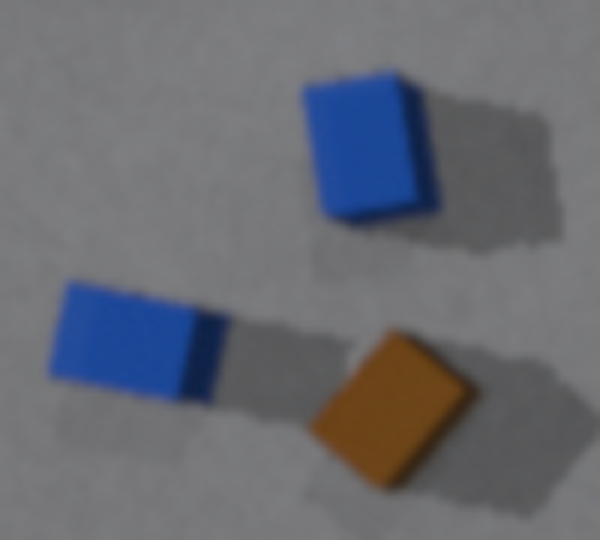

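View pics/t_pl.png

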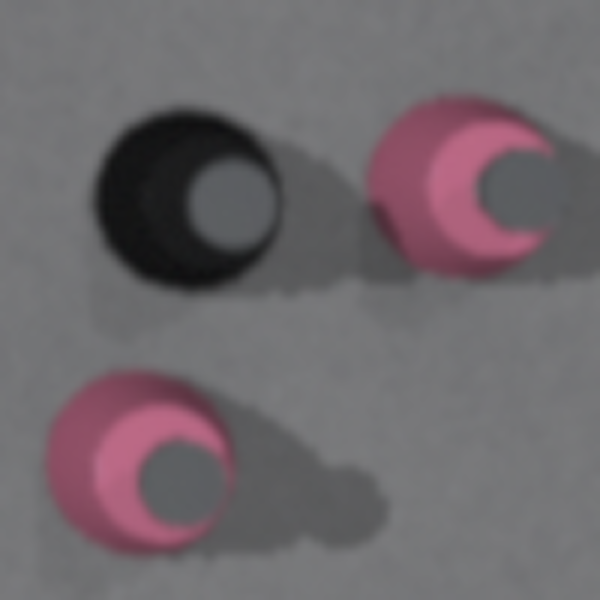

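View pics/s_im.png

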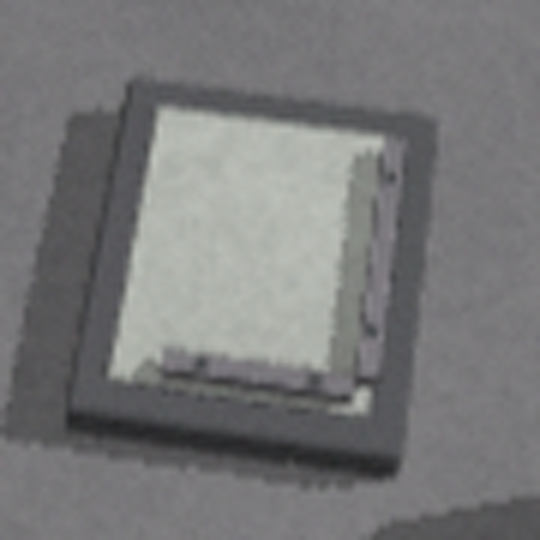

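View pics/s_pl.png

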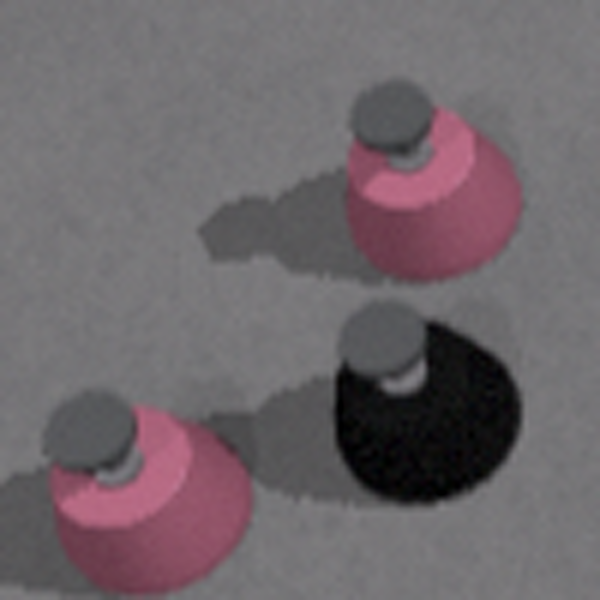

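View pics/s_bl.png

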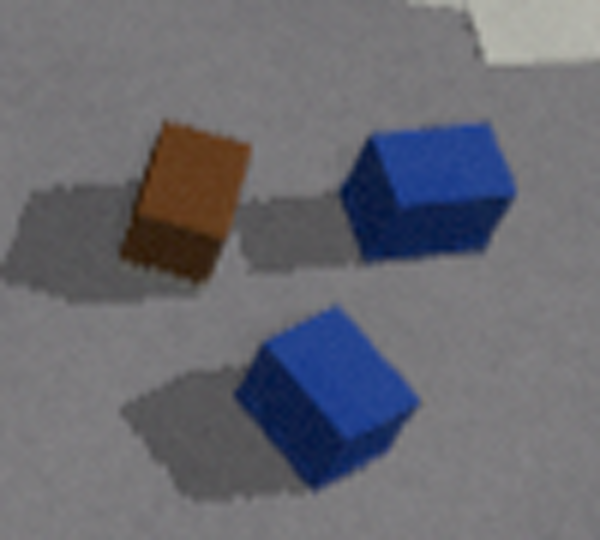

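Run:
```python
from plant import viewer
from h import *
T=viewer.capture("top");S=viewer.capture("scene")
def cc(c,p,o,z,k=6): return cast(c,o[0]+(p[0]+.5)/k-.5,o[1]+(p[1]+.5)/k-.5,z)
print("plunger",cc(T,(235,203),(340,190),84).round(1),cc(S,(383,340),(70,140),84).round(1))
print("housing bottom", cc(T,(188,200),(340,190),0).round(1))
# imager
for n,q,c,o in(("T",[(242,65),(525,213),(338,558),(55,410)],T,(190,130)),("S",[(402,468),(72,420),(135,82),(438,118)],S,(235,160))):
    P=np.array([cc(c,p,o,30)[:2] for p in q]); print(n,P.round(1).tolist())
    print("sides",[np.linalg.norm(P[i]-P[i-1]).round(1) for i in range(4)])
    r=cv2.minAreaRect(P.astype(np.float32)); print(r)
    ctr=P.mean(0); 
    ex=(P[0]-P[3])+(P[1]-P[2]); a=np.arctan2(ex[1],ex[0]); print("ctr",ctr,"yaw",np.degrees(a))
    ey=(P[0]-P[1])+(P[3]-P[2]); print("yaw from y",np.degrees(np.arctan2(-ey[0],ey[1])))
    e=np.array([np.cos(a),np.sin(a)]);g=np.array([-e[1],e[0]])
    print("corner",ctr+40*e+50*g,"goal",ctr+10*e+28*g)
# block
for c,lo in((T,"T"),(S,"S")):
    hsv=cv2.cvtColor(c["image"],cv2.COLOR_RGB2HSV)
    m=cv2.inRange(hsv,(3,100,60 if lo=="T" else 60),(22,255,255))
    for k in cv2.findContours(m,cv2.RETR_EXTERNAL,cv2.CHAIN_APPROX_NONE)[0]:
        if cv2.contourArea(k)>100:
            p=cast(c,*k.reshape(-1,2).mean(0),50)
            if 250<p[1]<400 and 400<p[0]<700:
                Q=np.array([cast(c,*q,50)[:2] for q in k.reshape(-1,2)],np.float32); print(lo,cv2.minAreaRect(Q))
for nm,q,c,o in(("T",[(395,330),(477,392),(388,488),(312,427)],T,(70,130)),("S",[(168,122),(250,148),(222,235),(137,212)],S,(330,130))):
    P=np.array([cc(c,p,o,50)[:2] for p in q]); print(nm,P.mean(0),P.round(1).tolist(),[np.linalg.norm(P[i]-P[i-1]).round(1) for i in range(4)])
    v=P[1]-P[2] if nm=="T" else P[1]-P[2]; print(np.degrees(np.arctan2(v[1],v[0])))
```

```text
plunger [ 462.3 -329.    84. ] [ 464.8 -327.8   84. ]
housing bottom [ 461.6 -330.9    0. ]
T [[688.6, 54.7], [620.5, -72.4], [466.1, 13.1], [533.5, 139.6]]
sides [np.float64(176.9), np.float64(144.1), np.float64(176.5), np.float64(143.4)]
((576.974853515625, 33.62251281738281), (144.1417999267578, 178.18185424804688), 61.29283142089844)
ctr [577.1529818   33.75145909] yaw -28.836029089019807
yaw from y -28.11190345981865
corner [636.30835567  58.25945252] goal [599.41754693  53.45651274]
S [[696.9, 55.6], [628.4, -72.0], [469.4, 13.0], [536.4, 142.0]]
sides [np.float64(182.3), np.float64(144.9), np.float64(180.3), np.float64(145.3)]
((582.3031005859375, 34.848907470703125), (145.3163299560547, 182.3387908935547), 61.76486587524414)
ctr [582.77239592  34.63853644] yaw -28.211954993389714
yaw from y -27.829997555695915
corner [641.65732136  59.78939242] goal [604.82101423  54.58492535]
T ((534.9987182617188, 307.67230224609375), (46.43415832519531, 61.11579895019531), 52.33362579345703)
S ((537.3963623046875, 308.42889404296875), (42.62017059326172, 59.58169937133789), 49.95722579956055)
T [534.55606092 306.17799022] [[569.6, 305.4], [541.9, 269.1], [499.8, 308.3], [527.0, 341.9]] [np.float64(56.1), np.float64(45.7), np.float64(57.5), np.float64(43.2)]
-42.98411851928039
S [536.39607807 309.02181395] [[501.8, 313.0], [529.0, 342.9], [570.0, 305.9], [544.9, 274.3]] [np.float64(57.9), np.float64(40.5), np.float64(55.2), np.float64(40.4)]
137.93613864718859
```

Call:
send_rows(
  series=[
    {"dp": [0.05, -0.04, 0], "delta_rot": [0, 0, -0.05]},
    {"dp": [0.14, -0.12, 0], "delta_rot": [0, 0, -0.2]},
    {"dp": [0.25, -0.22, 0], "delta_rot": [0, 0, -0.43]},
    {"dp": [0.35, -0.3, 0], "delta_rot": [0, 0, -0.66]},
    {"dp": [0.45, -0.39, 0], "delta_rot": [0, 0, -0.86]},
  ],
)

```text
clock: 0.77
tool_pos: [301.5, 509.7, 404.9]
ee_rot: [0.0, 0.349, 0.937, 0.0]
force: [0.9, 0.1, 0.3]
opening: 85.2
```

Call:
send_rows(
  series=[
    {"dp": [0.1, -0.086, 0], "delta_rot": [0, 0, 0]},
    {"dp": [0.2, -0.172, 0], "delta_rot": [0, 0, 0]},
    {"dp": [0.3, -0.258, 0], "delta_rot": [0, 0, 0]},
    {"dp": [0.4, -0.344, 0], "delta_rot": [0, 0, 0]},
    {"dp": [0.48, -0.41, 0], "delta_rot": [0, 0, 0]},
  ],
)

```text
clock: 1.18
tool_pos: [446.2, 385.1, 405.0]
ee_rot: [0.001, 0.348, 0.938, -0.0]
force: [0.3, 0.5, -0.0]
opening: 85.1
```

Run:
```python
from plant import viewer,sensors
from h import *
s=sensors.get_state(); print(s["clock"],s["tool_pos"],s["ee_rot"],s["force"])
W=viewer.capture("wrist"); cv2.imwrite("pics/w1.png",W["image"][:,:,::-1])
print(-np.array(W["R"]).T@W["t"])
print(proj(W,[535,308,50]))
```

```text
1.1833 [446.1882356  385.10303858 405.00502269] [ 7.01886205e-04  3.47588967e-01  9.37646725e-01 -1.94097680e-04] [ 0.26469604  0.48121611 -0.03524339]
[390.77276012 432.41802257 374.87433606]
[249.73204806 267.87961151]
```

View pics/w1.png

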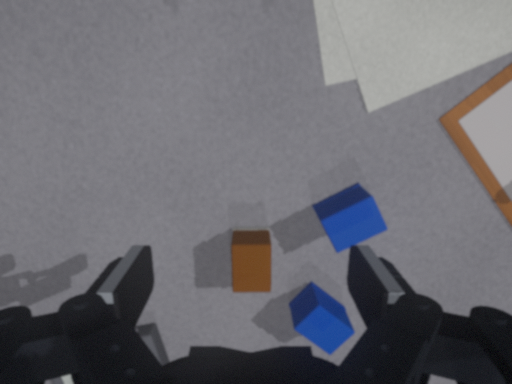

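```bash
cat >> h.py <<'E'
def blobs(c,lo,hi,z,amin=100):
    hsv=cv2.cvtColor(c["image"],cv2.COLOR_RGB2HSV); m=cv2.inRange(hsv,lo,hi); out=[]
    for k in cv2.findContours(m,cv2.RETR_EXTERNAL,cv2.CHAIN_APPROX_NONE)[0]:
        if cv2.contourArea(k)>amin:
            Q=np.array([cast(c,*q,z)[:2] for q in k.reshape(-1,2)],np.float32)
            r=cv2.minAreaRect(Q); out.append((np.round(k.reshape(-1,2).mean(0)),np.round(r[0],1),np.round(r[1],1),round(r[2],1)))
    return out
E
python3 - <<'E'
from plant import viewer,sensors
from h import *
W=viewer.capture("wrist")
crop(W,"pics/w1c.png",190,170,400,370,3)
hsv=cv2.cvtColor(W["image"],cv2.COLOR_RGB2HSV); print(hsv[238,251],hsv[265,251],hsv[220,350],hsv[195,345])
for b in blobs(W,(3,100,85),(22,255,255),50)+blobs(W,(100,150,120),(130,255,255),50): print(b)
E
```

```text
[ 14 171 115] [ 14 174 114] [110 195 158] [113 151  91]
(array([252., 258.]), array([534.2, 310.2]), array([42. , 61.4]), 49.9)
(array([483., 129.]), array([586. , 560.3]), array([ 64.3, 157.4]), 61.9)
(array([327., 320.]), array([653.3, 322.9]), array([58.3, 45.6]), 9.8)
(array([355., 214.]), array([566.7, 425.6]), array([58. , 42.2]), 77.8)
```

View pics/w1c.png

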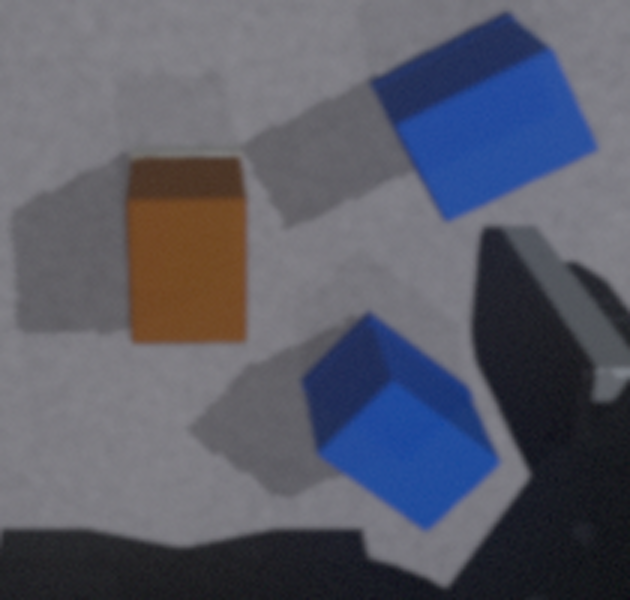

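Run:
```python
from plant import viewer,sensors
from h import *
W=viewer.capture("wrist")
P=np.array([cast(W,190+(p+.5)/3-.5,170+(q+.5)/3-.5,50)[:2] for p,q in[(128,197),(246,197),(246,342),(132,342)]])
print(P.round(1),P.mean(0),[np.linalg.norm(P[i]-P[i-1]).round(1) for i in range(4)])
for v in (P[1]-P[0],P[2]-P[3],P[2]-P[1],P[3]-P[0]): print(np.degrees(np.arctan2(v[1],v[0])))
```

```text
[[496.1 315.9]
 [523.9 347.6]
 [569.4 309.4]
 [541.3 277.3]] [532.6577376  312.55720058] [np.float64(59.4), np.float64(42.1), np.float64(59.4), np.float64(42.7)]
48.862182317099084
48.857305581696636
-40.031008916899225
-40.57970022899648
```

Call:
send_rows(
  series=[
    {"dp": [0.01, -0.1, 0], "delta_rot": [0, 0, 0]},
    {"dp": [0.03, -0.23, 0], "delta_rot": [0, 0, 0]},
    {"dp": [0.05, -0.36, 0], "delta_rot": [0, 0, 0]},
    {"dp": [0.08, -0.49, 0], "delta_rot": [0, 0, 0]},
    {"dp": [0.1, -0.61, 0], "delta_rot": [0, 0, 0]},
  ],
  grip=1,
  squeeze=40,
)

```text
clock: 1.75
tool_pos: [473.0, 204.6, 404.8]
ee_rot: [0.0, 0.345, 0.939, 0.0]
force: [0.6, -0.4, -0.8]
opening: 25.7
```

Call:
send_rows(
  series=[
    {"dp": [0.02, -0.1, 0], "delta_rot": [0, 0, 0]},
    {"dp": [0.03, -0.2, 0], "delta_rot": [0, 0, 0]},
    {"dp": [0.05, -0.27, 0], "delta_rot": [0, 0, 0]},
    {"dp": [0.05, -0.3, 0], "delta_rot": [0, 0, 0]},
    {"dp": [0.05, -0.3, 0], "delta_rot": [0, 0, 0]},
  ],
)

```text
clock: 2.17
tool_pos: [488.2, 114.5, 404.8]
ee_rot: [0.0, 0.347, 0.938, -0.0]
force: [-0.6, 1.5, 0.2]
opening: -0.2
```

Run:
```python
from plant import viewer,sensors
from h import *
s=sensors.get_state(); print(s["clock"],s["tool_pos"],s["ee_rot"],s["force"])
W=viewer.capture("wrist"); cv2.imwrite("pics/w2.png",W["image"][:,:,::-1])
crop(W,"pics/w2c.png",160,190,360,350,4)
```

```text
2.1667 [488.2360943  114.5130599  404.80316823] [ 7.22670543e-06  3.47022996e-01  9.37856616e-01 -9.23887122e-05] [-0.57218723  1.4788906   0.19517245]
```

View pics/w2.png

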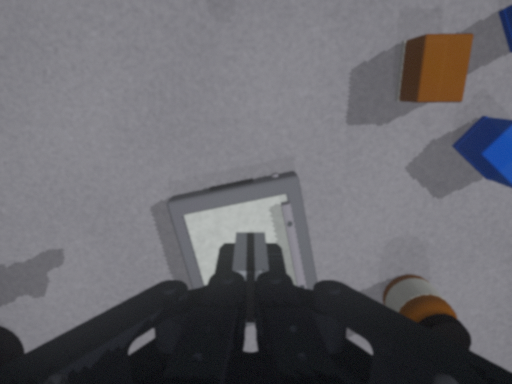

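View pics/w2c.png

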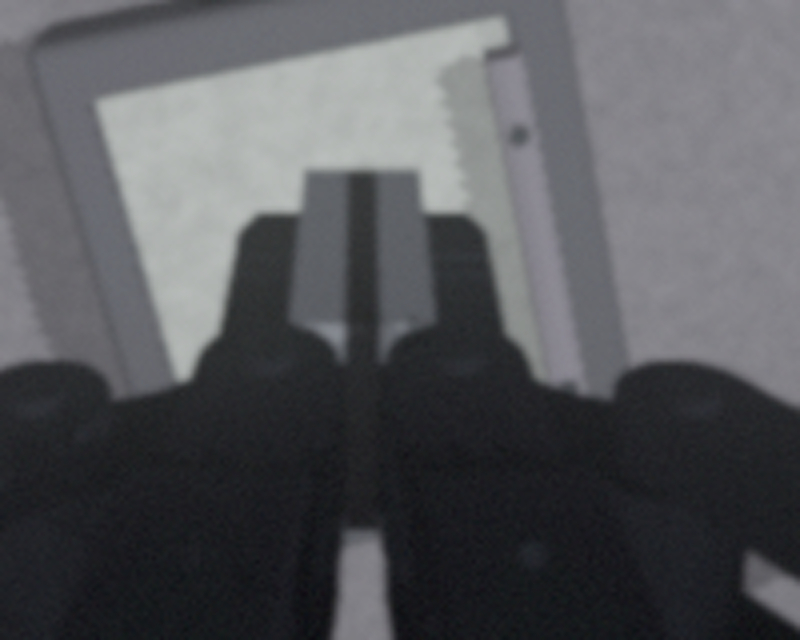

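Call:
send_rows(
  series=[
    {"dp": [0, -0.1, 0], "delta_rot": [0, 0, 0]},
    {"dp": [-0.01, -0.23, 0], "delta_rot": [0, 0, 0]},
    {"dp": [-0.02, -0.36, 0], "delta_rot": [0, 0, 0]},
    {"dp": [-0.03, -0.49, 0], "delta_rot": [0, 0, 0]},
    {"dp": [-0.03, -0.61, 0], "delta_rot": [0, 0, 0]},
  ],
)

```text
clock: 2.63
tool_pos: [479.1, -66.5, 404.7]
ee_rot: [-0.0, 0.344, 0.939, 0.0]
force: [0.8, -0.7, -0.2]
opening: 0.5
```

Call:
send_rows(
  series=[
    {"dp": [-0.01, -0.13, 0], "delta_rot": [0, 0, 0]},
    {"dp": [-0.02, -0.26, 0], "delta_rot": [0, 0, 0]},
    {"dp": [-0.03, -0.39, 0], "delta_rot": [0, 0, 0]},
    {"dp": [-0.04, -0.52, 0], "delta_rot": [0, 0, 0]},
    {"dp": [-0.04, -0.62, 0], "delta_rot": [0, 0, 0]},
  ],
)

```text
clock: 3.05
tool_pos: [467.8, -253.9, 404.7]
ee_rot: [0.0, 0.345, 0.939, 0.0]
force: [0.2, 0.0, -0.4]
opening: 0.1
```

Run:
```python
from plant import viewer,sensors
from h import *
s=sensors.get_state(); print(s["clock"],s["tool_pos"],s["ee_rot"],s["force"],s["joint_pos"].round(2))
W=viewer.capture("wrist"); cv2.imwrite("pics/w3.png",W["image"][:,:,::-1]); print(proj(W,[463.5,-328.4,84]))
```

```text
3.05 [ 467.81644864 -253.85072112  404.72979432] [2.12450782e-04 3.45028553e-01 9.38592157e-01 1.21890712e-04] [ 0.24119288  0.03205938 -0.4011145 ] [ 0.05  0.36  0.45  1.87 -0.19  0.95  1.46]
[186.99812881 218.87437746]
```

View pics/w3.png

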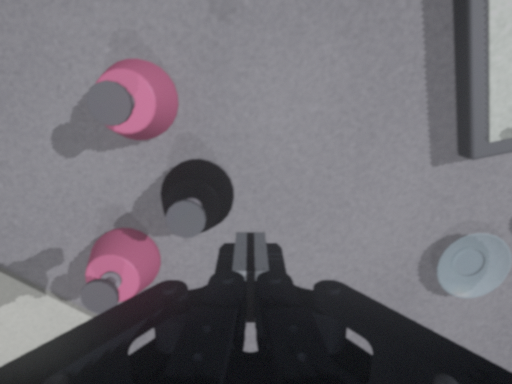

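Call:
send_rows(
  series=[
    {"dp": [0, -0.1, 0], "delta_rot": [0, 0, 0]},
    {"dp": [-0.01, -0.2, -0.06], "delta_rot": [0, 0, 0]},
    {"dp": [-0.014, -0.249, -0.17], "delta_rot": [0, 0, 0]},
    {"dp": [-0.014, -0.249, -0.29], "delta_rot": [0, 0, 0]},
    {"dp": [-0.014, -0.249, -0.38], "delta_rot": [0, 0, 0]},
  ],
)

```text
clock: 3.52
tool_pos: [464.2, -326.1, 288.1]
ee_rot: [-0.001, 0.345, 0.939, 0.001]
force: [0.5, 1.0, 0.0]
opening: 0.0
```

Call:
send_rows(
  series=[
    {"dp": [0, 0, -0.02], "delta_rot": [0, 0, 0]},
    {"dp": [0, 0, -0.04], "delta_rot": [0, 0, 0]},
    {"dp": [0, 0, -0.06], "delta_rot": [0, 0, 0]},
    {"dp": [0, 0, -0.08], "delta_rot": [0, 0, 0]},
    {"dp": [0, 0, -0.08], "delta_rot": [0, 0, 0]},
  ],
)

```text
clock: 3.93
tool_pos: [463.8, -327.4, 266.9]
ee_rot: [0.0, 0.345, 0.938, 0.0]
force: [-0.0, 0.7, 0.0]
opening: 0.0
```

Run:
```python
from plant import viewer,sensors
from h import *
s=sensors.get_state(); print(s["clock"],s["tool_pos"],s["ee_rot"],s["force"],s["joint_pos"].round(2))
W=viewer.capture("wrist"); crop(W,"pics/w4.png",130,150,370,330,3)
W=viewer.capture("scene"); crop(W,"pics/s4.png",70,100,190,240,4)
```

```text
3.9333 [ 463.81081643 -327.42590014  266.93725772] [4.43630794e-04 3.45322497e-01 9.38483973e-01 9.31276065e-05] [-0.01861445  0.70732525  0.00985218] [ 0.25  0.61  0.38  1.87 -0.33  0.72  1.69]
```

View pics/w4.png

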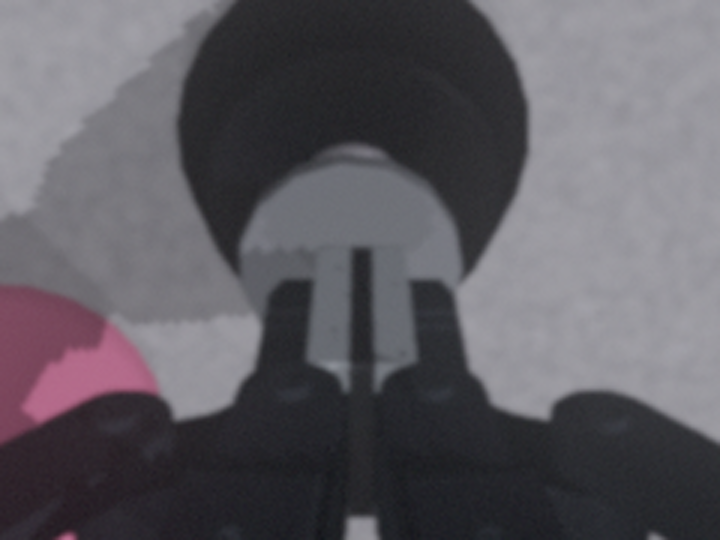

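View pics/s4.png

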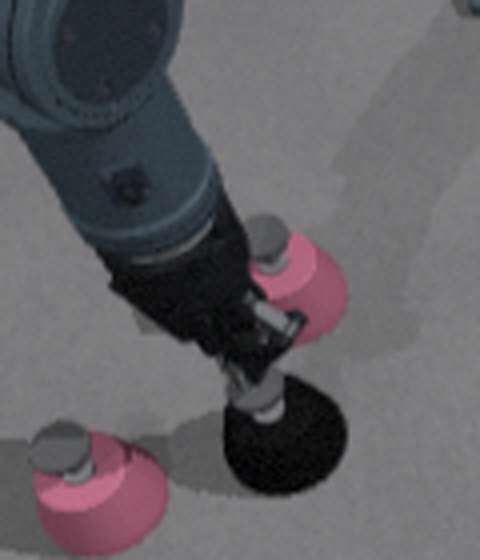

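Call:
send_rows(
  series=[
    {"dp": [0, 0, -0.02], "delta_rot": [0, 0, 0]},
    {"dp": [0, 0, -0.04], "delta_rot": [0, 0, 0]},
    {"dp": [0, 0, -0.06], "delta_rot": [0, 0, 0]},
    {"dp": [0, 0, -0.075], "delta_rot": [0, 0, 0]},
    {"dp": [0, 0, -0.075], "delta_rot": [0, 0, 0]},
  ],
)

```text
clock: 4.45
tool_pos: [463.7, -328.1, 243.8]
ee_rot: [0.001, 0.346, 0.938, -0.0]
force: [3.5, -0.6, 4.8]
opening: -0.2
```

Call:
send_rows(
  series=[
    {"dp": [0, 0, -0.003], "delta_rot": [0, 0, 0]},
    {"dp": [0, 0, -0.007], "delta_rot": [0, 0, 0]},
    {"dp": [0, 0, -0.01], "delta_rot": [0, 0, 0]},
    {"dp": [0, 0, -0.01], "delta_rot": [0, 0, 0]},
    {"dp": [0, 0, -0.01], "delta_rot": [0, 0, 0]},
  ],
)

```text
clock: 4.87
tool_pos: [463.7, -328.2, 242.4]
ee_rot: [0.001, 0.346, 0.938, 0.0]
force: [-0.7, 0.4, 12.8]
opening: 0.3
```

Call:
send_rows(
  series=[
    {"dp": [0, 0, -0.003], "delta_rot": [0, 0, 0]},
    {"dp": [0, 0, -0.005], "delta_rot": [0, 0, 0]},
    {"dp": [0, 0, -0.005], "delta_rot": [0, 0, 0]},
    {"dp": [0, 0, -0.005], "delta_rot": [0, 0, 0]},
    {"dp": [0, 0, -0.005], "delta_rot": [0, 0, 0]},
  ],
)

```text
clock: 5.28
tool_pos: [463.6, -328.3, 242.1]
ee_rot: [0.001, 0.346, 0.938, 0.0]
force: [-3.9, 3.5, 25.6]
opening: 0.2
```

Run:
```python
from plant import viewer,sensors
from h import *
s=sensors.get_state(); print(s["clock"],s["tool_pos"],s["force"])
W=viewer.capture("scene"); crop(W,"pics/s5.png",70,100,190,240,4)
```

```text
5.2833 [ 463.62455933 -328.32600223  242.14010629] [-3.89131609  3.52978314 25.64595046]
```

View pics/s5.png

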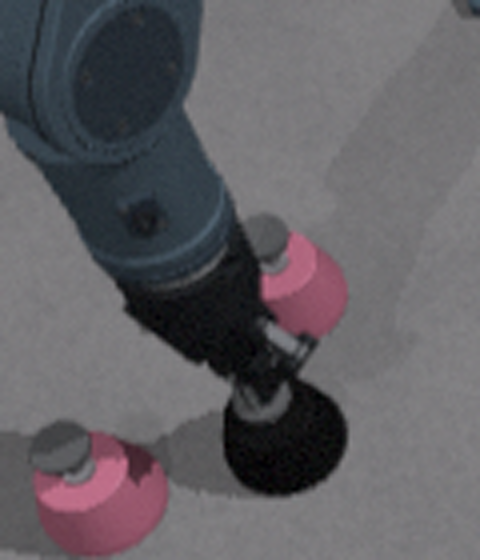

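Call:
send_rows(
  series=[
    {"dp": [0, 0, 0.03], "delta_rot": [0, 0, 0]},
    {"dp": [0, 0, 0.1], "delta_rot": [0, 0, 0]},
    {"dp": [0, 0, 0.2], "delta_rot": [0, 0, 0]},
    {"dp": [0, 0, 0.33], "delta_rot": [0, 0, 0]},
    {"dp": [0, 0, 0.45], "delta_rot": [0, 0, 0]},
  ],
)

```text
clock: 5.75
tool_pos: [462.3, -327.5, 375.5]
ee_rot: [-0.002, 0.346, 0.938, 0.0]
force: [1.5, 0.4, 0.4]
opening: 0.1
```

Call:
send_rows(
  series=[
    {"dp": [0, 0.1, 0.08], "delta_rot": [0, 0, 0]},
    {"dp": [0.01, 0.22, 0.1], "delta_rot": [0, 0, 0]},
    {"dp": [0.01, 0.35, 0.1], "delta_rot": [0, 0, 0]},
    {"dp": [0.02, 0.48, 0.1], "delta_rot": [0, 0, 0]},
    {"dp": [0.03, 0.6, 0.1], "delta_rot": [0, 0, 0]},
  ],
  grip=-1,
)

```text
clock: 6.17
tool_pos: [471.2, -145.7, 404.4]
ee_rot: [-0.001, 0.346, 0.938, 0.0]
force: [1.2, 0.2, -0.1]
opening: 60.7
```

Run:
```python
from plant import viewer,sensors
from h import *
s=sensors.get_state(); print(s["clock"],s["tool_pos"],s["force"])
W=viewer.capture("scene"); crop(W,"pics/s6.png",70,100,190,240,4)
```

```text
6.1667 [ 471.2286247  -145.69120166  404.38512446] [ 1.18814225  0.24178552 -0.13145224]
```

View pics/s6.png

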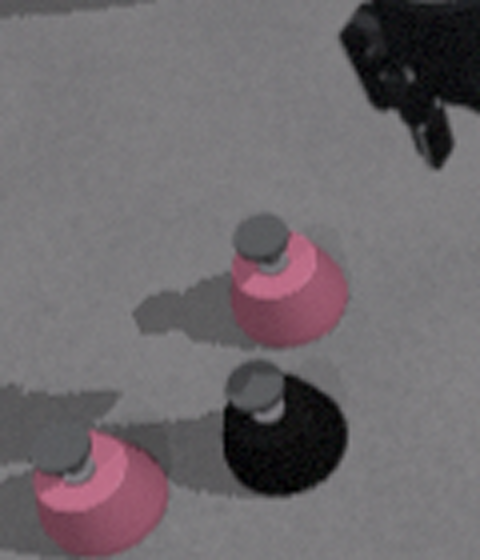

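Call:
send_rows(
  series=[
    {"dp": [0.01, 0.13, 0], "delta_rot": [0, 0, 0]},
    {"dp": [0.02, 0.26, 0], "delta_rot": [0, 0, 0]},
    {"dp": [0.03, 0.39, 0], "delta_rot": [0, 0, 0]},
    {"dp": [0.04, 0.52, 0], "delta_rot": [0, 0, 0]},
    {"dp": [0.05, 0.65, 0], "delta_rot": [0, 0, 0]},
  ],
)

```text
clock: 6.63
tool_pos: [486.4, 48.5, 404.3]
ee_rot: [-0.001, 0.346, 0.938, -0.001]
force: [1.4, -0.3, 0.2]
opening: 85.2
```

Call:
send_rows(
  series=[
    {"dp": [0.01, 0.1, 0], "delta_rot": [0, 0, 0]},
    {"dp": [0.02, 0.18, 0], "delta_rot": [0, 0, 0]},
    {"dp": [0.02, 0.21, 0], "delta_rot": [0, 0, 0]},
    {"dp": [0.02, 0.21, 0], "delta_rot": [0, 0, 0]},
    {"dp": [0.02, 0.21, 0], "delta_rot": [0, 0, 0]},
  ],
)

```text
clock: 7.05
tool_pos: [492.9, 108.9, 404.2]
ee_rot: [-0.0, 0.346, 0.938, -0.001]
force: [-0.4, -0.8, -0.3]
opening: 85.3
```

Run:
```python
from plant import viewer,sensors
from h import *
s=sensors.get_state(); print(s["clock"],s["tool_pos"],s["ee_rot"],s["force"])
W=viewer.capture("wrist"); 
crop(W,"pics/w7c.png",150,160,350,310,4)
print(proj(W,[638.8,59,30]))
```

```text
7.05 [492.93631506 108.94757623 404.24026715] [-4.27433370e-04  3.45946707e-01  9.38253675e-01 -8.56959724e-04] [-0.42701832 -0.8232087  -0.26076163]
[298.84064737 279.3849098 ]
```

View pics/w7c.png

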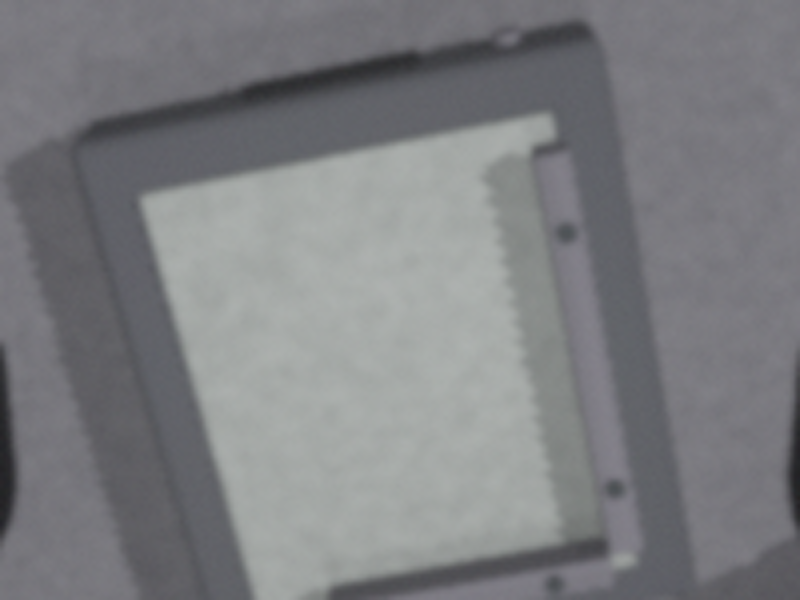

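Run:
```python
from plant import viewer,sensors
from h import *
W=viewer.capture("wrist"); S=viewer.capture("scene");T=viewer.capture("top")
def cc(p,z,c=W,o=(150,160),k=4): return cast(c,o[0]+(p[0]+.5)/k-.5,o[1]+(p[1]+.5)/k-.5,z)[:2].round(1)
print("corner w",cc((606,541),30),"top",cc((608,556),42))
a,b=cc((532,150),42),cc((600,505),42); print("long stop inner edge",a,b,np.degrees(np.arctan2(*(b-a)[::-1])))
a,b=cc((335,588),30),cc((600,542),30); print("short face",a,b,np.degrees(np.arctan2(*(b-a)[::-1])))
print("housing -x+y",cc((593,30),30),"-x-y",cc((82,140),30))
print("panel corners",cc((552,113),30),cc((140,195),30))
print("T: short inner edge", [cc(p,42,T,(190,130),6) for p in((285,165),(430,228))], "long inner", [cc(p,42,T,(190,130),6) for p in((246,165),(133,385))])
print("S: long inner",[cc(p,42,S,(235,160),6) for p in((385,148),(362,375))],"short",[cc(p,42,S,(235,160),6) for p in((165,348),(350,375))])
for c in(T,S): print(proj(c,[638.8,59,30]),proj(c,[638.8,59,42]))
```

```text
corner w [657.5  46.9] top [654.2  48. ]
long stop inner edge [543.1 109.5] [639.3  56.7] -28.760470091377947
short face [617. -26.] [656.6  45.3] 60.95221926393847
housing -x+y [531.3 141.3] -x-y [464.8  16.3]
panel corners [542.2 118.6] [486.6  17.3]
T: short inner edge [array([641.7,  35.3]), array([612.9, -29.2])] long inner [array([641.8,  52.7]), array([543.9, 103.6])]
S: long inner [array([550.1, 107.7]), array([655.,  53.])] short [array([614.2, -23.8]), array([653.3,  48.1])]
[228.43340227 158.73263949] [228.23776271 158.21501859]
[294.26651232 218.25192361] [294.67182611 216.20933861]
```

Call:
send_rows(
  series=[
    {"dp": [0.06, -0.04, 0], "delta_rot": [0, 0, 0]},
    {"dp": [0.13, -0.08, 0], "delta_rot": [0, 0, 0]},
    {"dp": [0.2, -0.12, 0], "delta_rot": [0, 0, 0]},
    {"dp": [0.2, -0.12, 0], "delta_rot": [0, 0, 0]},
    {"dp": [0.2, -0.12, 0], "delta_rot": [0, 0, 0]},
  ],
)

```text
clock: 7.67
tool_pos: [553.8, 72.2, 404.6]
ee_rot: [0.0, 0.347, 0.938, -0.0]
force: [-0.4, 1.3, -0.2]
opening: 85.2
```

Run:
```python
from plant import viewer,sensors
from h import *
s=sensors.get_state(); print(s["clock"],s["tool_pos"])
W=viewer.capture("wrist"); S=viewer.capture("scene");T=viewer.capture("top")
crop(W,"pics/w8c.png",150,100,350,300,4)
crop(S,"pics/s8c.png",240,165,320,245,9)
```

```text
7.6667 [553.7503163   72.17267767 404.58042044]
```

View pics/w8c.png

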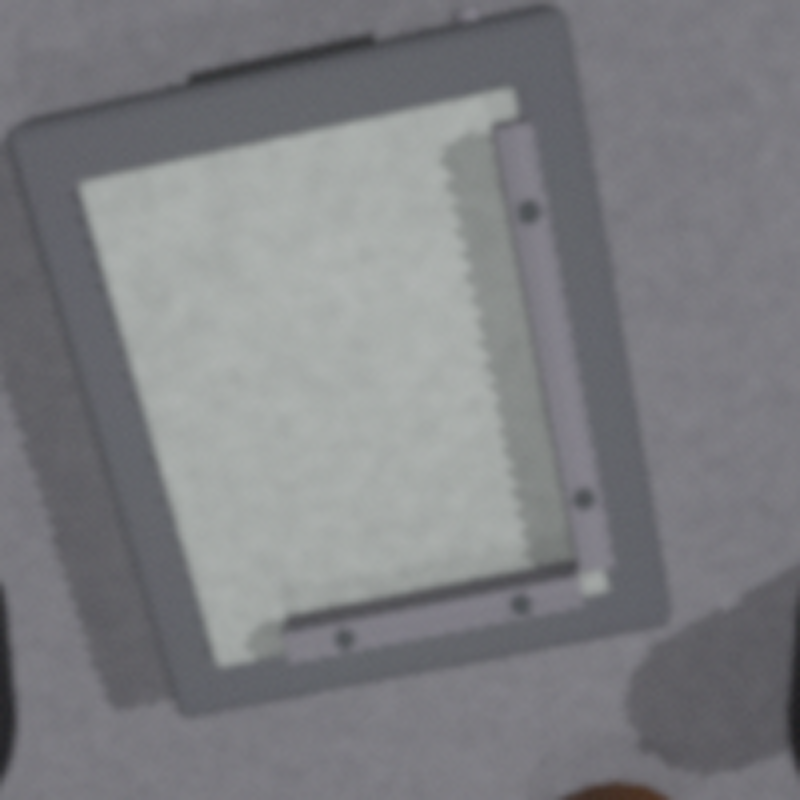

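View pics/s8c.png

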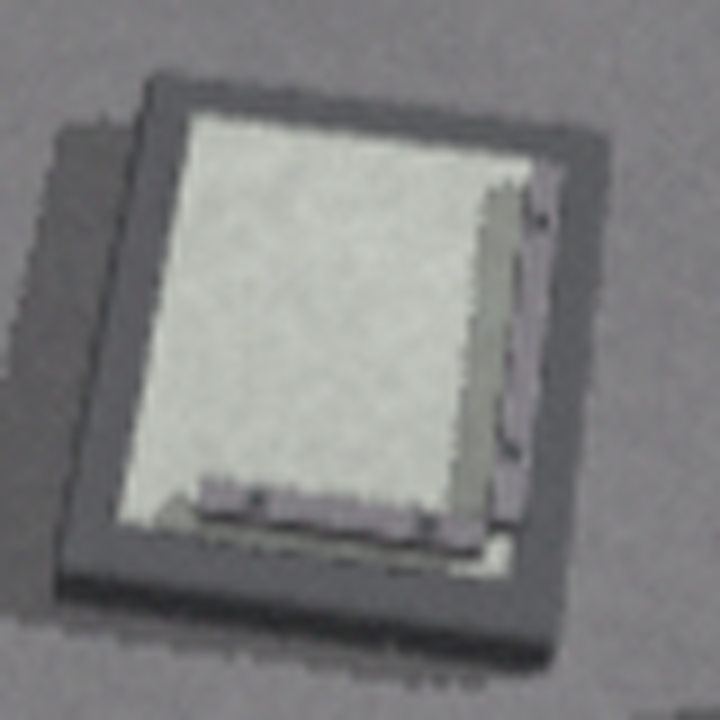

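Run:
```python
from plant import viewer,sensors
from h import *
W=viewer.capture("wrist"); S=viewer.capture("scene");T=viewer.capture("top")
def cc(p,z,c=W,o=(150,100),k=4): return cast(c,o[0]+(p[0]+.5)/k-.5,o[1]+(p[1]+.5)/k-.5,z)[:2]
ang=lambda a,b:np.degrees(np.arctan2(*(b-a)[::-1])).round(2)
def inter(a,b,c,d): 
    t=np.linalg.solve(np.c_[b-a,c-d],c-a); return a+t[0]*(b-a)
L=[cc((497,130),42),cc((578,560),42)]; SB=[cc((290,618),30),cc((570,565),30)]; ST=[cc((290,630),42),cc((575,577),42)]
print("W long",ang(*L),np.linalg.norm(L[1]-L[0]),"short",ang(*SB),ang(*ST)); print("corner",inter(*L,*SB),inter(*L,*ST))
H=np.array([cc(p,30) for p in((667,622),(190,715),(10,135),(560,8))]); print("housing",H.round(1).tolist(),H.mean(0),[np.linalg.norm(H[i]-H[i-1]).round(1) for i in range(4)])
for i in range(4): print(ang(H[i-1],H[i]))
f2=dict(c=S,o=(240,165),k=9)
L=[cc((532,165),42,**f2),cc((500,480),42,**f2)]; ST=[cc((205,480),42,**f2),cc((480,518),42,**f2)]
print("S long",ang(*L),"short",ang(*ST),"corner",inter(*L,*ST))
crop(T,"pics/t8.png",195,135,285,225,8)
```

```text
W long -28.59 119.95604917900073 short 61.35 61.18
corner [655.32274806  51.61823359] [653.44345795  52.64258471]
housing [[686.7, 60.0], [619.6, -65.8], [464.8, 15.5], [532.2, 143.4]] [575.8334955   38.28560066] [np.float64(175.6), np.float64(142.6), np.float64(174.9), np.float64(144.6)]
-28.37
-118.08
152.31
62.23
S long -27.55 short 62.0 corner [655.49904418  52.08872888]
```

View pics/t8.png

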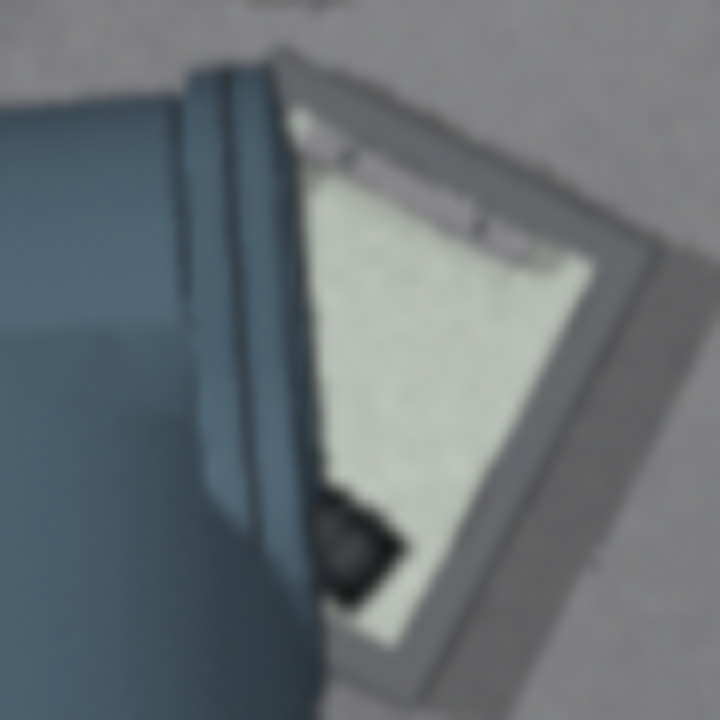

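Call:
send_rows(
  series=[
    {"dp": [-0.01, 0.11, 0], "delta_rot": [0, 0, 0]},
    {"dp": [-0.02, 0.24, 0], "delta_rot": [0, 0, 0]},
    {"dp": [-0.03, 0.37, 0], "delta_rot": [0, 0, 0]},
    {"dp": [-0.04, 0.5, 0], "delta_rot": [0, 0, 0]},
    {"dp": [-0.05, 0.63, 0], "delta_rot": [0, 0, 0]},
  ],
)

```text
clock: 8.38
tool_pos: [537.4, 265.2, 404.9]
ee_rot: [-0.0, 0.346, 0.938, 0.0]
force: [0.5, 0.2, -0.1]
opening: 85.2
```

Call:
send_rows(
  series=[
    {"dp": [-0.01, 0.1, -0.05], "delta_rot": [0, 0, 0]},
    {"dp": [-0.014, 0.161, -0.14], "delta_rot": [0, 0, 0]},
    {"dp": [-0.014, 0.161, -0.25], "delta_rot": [0, 0, 0]},
    {"dp": [-0.014, 0.161, -0.33], "delta_rot": [0, 0, 0]},
    {"dp": [-0.014, 0.161, -0.33], "delta_rot": [0, 0, 0]},
  ],
)

```text
clock: 8.8
tool_pos: [531.3, 311.3, 300.7]
ee_rot: [-0.003, 0.345, 0.939, -0.004]
force: [-0.6, -1.1, -0.9]
opening: 85.3
```

Run:
```python
from plant import viewer,sensors
from h import *
s=sensors.get_state(); print(s["clock"],s["tool_pos"],s["ee_rot"])
W=viewer.capture("wrist"); cv2.imwrite("pics/w9.png",W["image"][:,:,::-1])
for b in blobs(W,(3,100,60),(22,255,255),50): print(b)
```

```text
8.8 [531.34869685 311.27446152 300.69129566] [-0.00276098  0.34485994  0.9386429  -0.00367323]
(array([255., 199.]), array([532.9, 311.6]), array([42.7, 64.3]), 49.9)
```

View pics/w9.png

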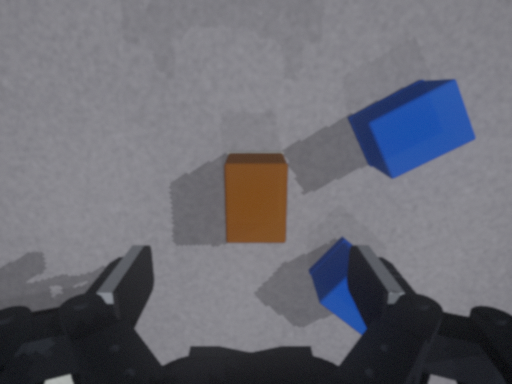

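Call:
send_rows(
  series=[
    {"dp": [0, 0, -0.08], "delta_rot": [0, 0, 0]},
    {"dp": [0, 0, -0.18], "delta_rot": [0, 0, 0]},
    {"dp": [0, 0, -0.28], "delta_rot": [0, 0, 0]},
    {"dp": [0, 0, -0.36], "delta_rot": [0, 0, 0]},
    {"dp": [0, 0, -0.4], "delta_rot": [0, 0, 0]},
  ],
)

```text
clock: 9.27
tool_pos: [534.0, 311.3, 185.0]
ee_rot: [-0.0, 0.346, 0.938, -0.0]
force: [-0.6, -0.8, 0.1]
opening: 85.2
```

Call:
send_rows(
  series=[
    {"dp": [0, 0, 0], "delta_rot": [0, 0, 0]},
    {"dp": [0, 0, 0], "delta_rot": [0, 0, 0]},
    {"dp": [0, 0, 0], "delta_rot": [0, 0, 0]},
    {"dp": [0, 0, 0], "delta_rot": [0, 0, 0]},
    {"dp": [0, 0, 0], "delta_rot": [0, 0, 0]},
  ],
)

```text
clock: 9.68
tool_pos: [534.7, 311.8, 187.4]
ee_rot: [0.001, 0.346, 0.938, 0.001]
force: [0.2, -0.2, -0.1]
opening: 85.3
```

Run:
```python
from plant import viewer,sensors
from h import *
s=sensors.get_state(); print(s["clock"],s["tool_pos"],s["ee_rot"],s["force"])
W=viewer.capture("wrist"); cv2.imwrite("pics/w10.png",W["image"][:,:,::-1])
```

```text
9.6833 [534.72741698 311.79686349 187.35113922] [8.02146540e-04 3.45768231e-01 9.38319002e-01 1.06626197e-03] [ 0.2171595  -0.17506211 -0.11315459]
```

View pics/w10.png

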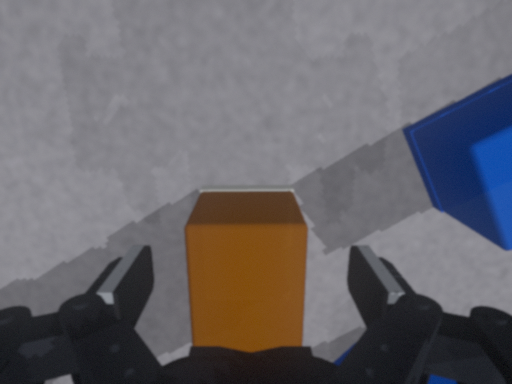

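Call:
send_rows(
  series=[
    {"dp": [0, 0, 0], "delta_rot": [0, 0, 0]},
    {"dp": [0, 0, 0], "delta_rot": [0, 0, 0]},
    {"dp": [0, 0, 0], "delta_rot": [0, 0, 0]},
    {"dp": [0, 0, 0], "delta_rot": [0, 0, 0]},
    {"dp": [0, 0, 0], "delta_rot": [0, 0, 0]},
  ],
  grip=1,
  squeeze=60,
)

```text
clock: 10.15
tool_pos: [534.2, 311.5, 185.9]
ee_rot: [0.0, 0.346, 0.938, 0.0]
force: [-0.2, -0.9, 2.1]
opening: 43.1
```

Call:
send_rows(
  series=[
    {"dp": [0, 0, 0], "delta_rot": [0, 0, 0]},
    {"dp": [0, 0, 0], "delta_rot": [0, 0, 0]},
    {"dp": [0, 0, 0], "delta_rot": [0, 0, 0]},
    {"dp": [0, 0, 0], "delta_rot": [0, 0, 0]},
    {"dp": [0, 0, 0], "delta_rot": [0, 0, 0]},
  ],
)

```text
clock: 10.57
tool_pos: [534.2, 311.5, 185.9]
ee_rot: [0.0, 0.346, 0.938, 0.0]
force: [-0.1, -0.4, 4.9]
opening: 43.3
```

Run:
```python
from plant import viewer,sensors
from h import *
s=sensors.get_state(); print(s["clock"],s["tool_pos"],s["ee_rot"],s["force"],s["opening"])
W=viewer.capture("wrist"); cv2.imwrite("pics/w11.png",W["image"][:,:,::-1])
```

```text
10.5667 [534.2093658  311.46973748 185.91643751] [1.30674990e-04 3.45774595e-01 9.38317586e-01 1.40518685e-04] [-0.08265699 -0.42060417  4.90821912] 43.33195536126026
```

View pics/w11.png

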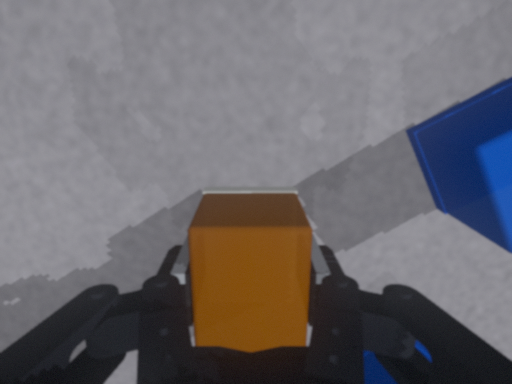

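Call:
send_rows(
  series=[
    {"dp": [0, 0, 0.02], "delta_rot": [0, 0, 0]},
    {"dp": [0, 0, 0.08], "delta_rot": [0, 0, 0]},
    {"dp": [0, 0, 0.18], "delta_rot": [0, 0, 0]},
    {"dp": [0, 0, 0.28], "delta_rot": [0, 0, 0]},
    {"dp": [0, 0, 0.36], "delta_rot": [0, 0, 0]},
  ],
)

```text
clock: 11.03
tool_pos: [533.9, 311.3, 295.2]
ee_rot: [0.0, 0.346, 0.938, -0.0]
force: [0.0, 0.6, -1.4]
opening: 43.8
```

Call:
send_rows(
  series=[
    {"dp": [0.01, -0.06, 0.03], "delta_rot": [0, 0, 0.02]},
    {"dp": [0.04, -0.16, 0.03], "delta_rot": [0, 0, 0.1]},
    {"dp": [0.07, -0.27, 0.03], "delta_rot": [0, 0, 0.22]},
    {"dp": [0.1, -0.38, 0.03], "delta_rot": [0, 0, 0.34]},
    {"dp": [0.13, -0.49, 0.03], "delta_rot": [0, 0, 0.41]},
  ],
)

```text
clock: 11.45
tool_pos: [572.8, 163.0, 302.4]
ee_rot: [-0.0, 0.241, 0.97, -0.0]
force: [0.8, -0.4, -1.9]
opening: 43.7
```

Call:
send_rows(
  series=[
    {"dp": [0.03, -0.1, 0], "delta_rot": [0, 0, 0]},
    {"dp": [0.05, -0.2, 0], "delta_rot": [0, 0, 0]},
    {"dp": [0.08, -0.3, 0], "delta_rot": [0, 0, 0]},
    {"dp": [0.09, -0.38, 0], "delta_rot": [0, 0, 0]},
    {"dp": [0.095, -0.408, 0], "delta_rot": [0, 0, 0]},
  ],
)

```text
clock: 11.87
tool_pos: [601.5, 36.6, 302.4]
ee_rot: [0.0, 0.246, 0.969, -0.002]
force: [0.1, -1.2, -1.9]
opening: 43.3
```

Run:
```python
from plant import viewer,sensors
from h import *
s=sensors.get_state(); q=s["ee_rot"];print(s["clock"],s["tool_pos"],q,np.degrees(2*np.arctan2(q[2],q[1]))-90,s["force"],s["opening"])
W=viewer.capture("wrist"); cv2.imwrite("pics/w12.png",W["image"][:,:,::-1])
W=viewer.capture("scene"); cv2.imwrite("pics/s12.png",W["image"][:,:,::-1])
```

```text
11.8667 [601.50362265  36.56988885 302.41126259] [ 2.24798423e-05  2.46120866e-01  9.69237662e-01 -1.69498968e-03] 61.50379201481056 [ 0.1102202  -1.19746017 -1.88081699] 43.253663830247895
```

View pics/w12.png

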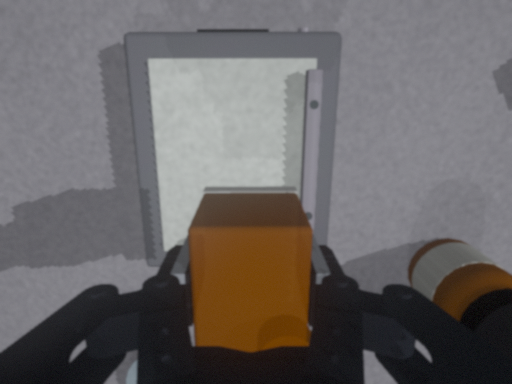

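View pics/s12.png

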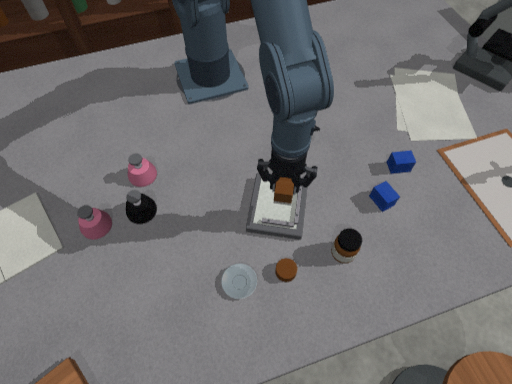

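Call:
send_rows(
  series=[
    {"dp": [0, 0, -0.05], "delta_rot": [0, 0, 0]},
    {"dp": [0, 0, -0.12], "delta_rot": [0, 0, 0]},
    {"dp": [0, 0, -0.19], "delta_rot": [0, 0, 0]},
    {"dp": [0, 0, -0.25], "delta_rot": [0, 0, 0]},
    {"dp": [0, 0, -0.265], "delta_rot": [0, 0, 0]},
  ],
)

```text
clock: 12.38
tool_pos: [599.7, 44.7, 220.1]
ee_rot: [-0.003, 0.242, 0.97, -0.0]
force: [-0.6, 0.6, -2.9]
opening: 43.3
```

Call:
send_rows(
  series=[
    {"dp": [0, 0, 0], "delta_rot": [0, 0, 0]},
    {"dp": [0, 0, 0], "delta_rot": [0, 0, 0]},
    {"dp": [0, 0, 0], "delta_rot": [0, 0, 0]},
    {"dp": [0, 0, 0], "delta_rot": [0, 0, 0]},
    {"dp": [0, 0, 0], "delta_rot": [0, 0, 0]},
  ],
)

```text
clock: 12.8
tool_pos: [602.0, 42.2, 224.2]
ee_rot: [0.001, 0.243, 0.97, 0.0]
force: [0.1, 0.8, -3.1]
opening: 43.1
```

Run:
```python
from plant import viewer,sensors
from h import *
s=sensors.get_state(); q=s["ee_rot"];print(s["clock"],s["tool_pos"],q,np.degrees(2*np.arctan2(q[2],q[1]))-90,s["force"],s["opening"])
W=viewer.capture("wrist"); cv2.imwrite("pics/w13.png",W["image"][:,:,::-1])
W=viewer.capture("scene"); crop(W,"pics/s13.png",230,140,340,250,6)
```

```text
12.8 [601.97674304  42.18511072 224.24953999] [8.05546779e-04 2.43190778e-01 9.69978080e-01 3.47807363e-04] 61.85010987449104 [ 0.13170789  0.78737671 -3.09785969] 43.13842592987961
```

View pics/w13.png

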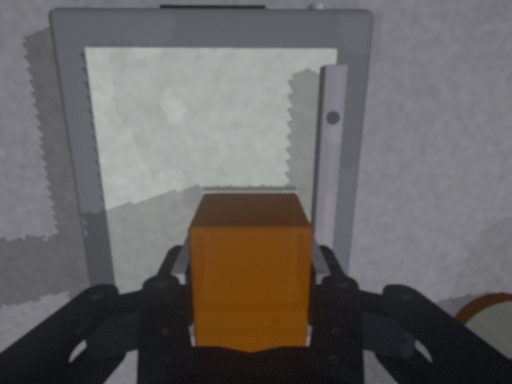

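View pics/s13.png

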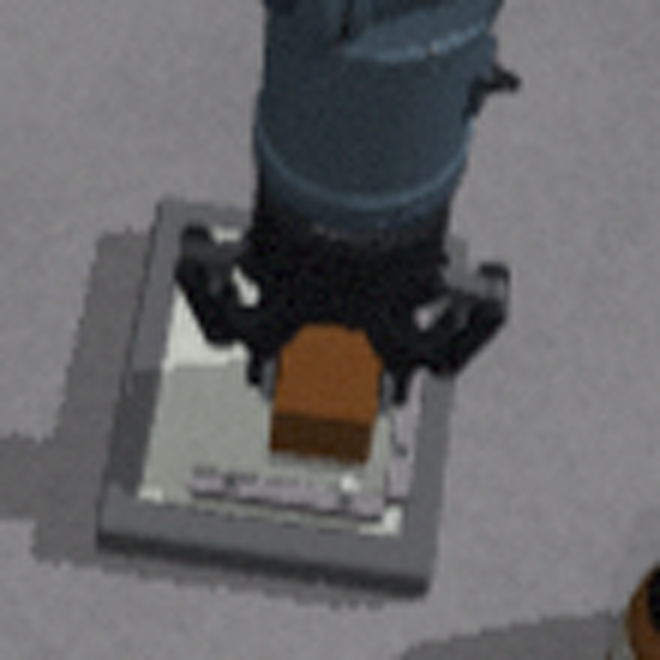

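Call:
send_rows(
  series=[
    {"dp": [0, 0, -0.007], "delta_rot": [0, 0, 0]},
    {"dp": [0, 0, -0.015], "delta_rot": [0, 0, 0]},
    {"dp": [0, 0, -0.015], "delta_rot": [0, 0, 0]},
    {"dp": [0, 0, -0.015], "delta_rot": [0, 0, 0]},
    {"dp": [0, 0, -0.015], "delta_rot": [0, 0, 0]},
  ],
)

```text
clock: 13.32
tool_pos: [601.5, 42.0, 218.6]
ee_rot: [-0.0, 0.243, 0.97, -0.0]
force: [0.2, 1.4, -1.7]
opening: 43.4
```

Call:
send_rows(
  series=[
    {"dp": [0, 0, -0.003], "delta_rot": [0, 0, 0]},
    {"dp": [0, 0, -0.006], "delta_rot": [0, 0, 0]},
    {"dp": [0, 0, -0.006], "delta_rot": [0, 0, 0]},
    {"dp": [0, 0, -0.006], "delta_rot": [0, 0, 0]},
    {"dp": [0, 0, -0.006], "delta_rot": [0, 0, 0]},
  ],
)

```text
clock: 13.73
tool_pos: [601.6, 42.1, 216.9]
ee_rot: [0.0, 0.243, 0.97, 0.0]
force: [0.1, 0.1, -2.6]
opening: 43.2
```

Call:
send_rows(
  series=[
    {"dp": [0, 0, -0.004], "delta_rot": [0, 0, 0]},
    {"dp": [0, 0, -0.004], "delta_rot": [0, 0, 0]},
    {"dp": [0, 0, -0.004], "delta_rot": [0, 0, 0]},
    {"dp": [0, 0, -0.004], "delta_rot": [0, 0, 0]},
    {"dp": [0, 0, -0.004], "delta_rot": [0, 0, 0]},
  ],
)

```text
clock: 14.15
tool_pos: [601.7, 42.0, 215.9]
ee_rot: [0.0, 0.243, 0.97, 0.0]
force: [-1.2, -0.3, 2.3]
opening: 43.3
```

Run:
```python
from plant import sensors
s=sensors.get_state(); print(s["tool_pos"],s["force"],s["torque"])
```

```text
[601.69012503  42.03347167 215.92875477] [-1.22975882 -0.25736221  2.28871888] [-0.02597485  0.19522926  0.03329849]
```

Call:
send_rows(
  series=[
    {"dp": [0.004, 0.008, 0], "delta_rot": [0, 0, 0]},
    {"dp": [0.008, 0.015, 0], "delta_rot": [0, 0, 0]},
    {"dp": [0.012, 0.022, 0], "delta_rot": [0, 0, 0]},
    {"dp": [0.016, 0.029, 0], "delta_rot": [0, 0, 0]},
    {"dp": [0.016, 0.029, 0], "delta_rot": [0, 0, 0]},
  ],
)

```text
clock: 14.57
tool_pos: [606.8, 50.6, 216.0]
ee_rot: [0.0, 0.243, 0.97, -0.0]
force: [0.5, -3.0, 4.1]
opening: 43.5
```

Call:
send_rows(
  series=[
    {"dp": [0.001, 0.002, 0], "delta_rot": [0, 0, 0]},
    {"dp": [0.002, 0.003, 0], "delta_rot": [0, 0, 0]},
    {"dp": [0.003, 0.006, 0], "delta_rot": [0, 0, 0]},
    {"dp": [0.003, 0.006, 0], "delta_rot": [0, 0, 0]},
    {"dp": [0.003, 0.006, 0], "delta_rot": [0, 0, 0]},
  ],
)

```text
clock: 14.98
tool_pos: [607.0, 51.0, 215.9]
ee_rot: [-0.0, 0.244, 0.97, -0.001]
force: [-3.2, -5.5, 7.5]
opening: 43.0
```

```bash
cat > fr.py <<'E'
from plant import sensors
import numpy as np
s=sensors.get_state(); a=np.radians(-28.3); e=np.array([np.cos(a),np.sin(a)]);g=np.array([-e[1],e[0]])
q=s["ee_rot"]; F=s["force"]; p=s["tool_pos"]-[618.2,46.8,216]
print(s["clock"],"pos e,g,z",(p[:2]@e).round(2),(p[:2]@g).round(2),p[2].round(2),"F e,g,z",(F[:2]@e).round(1),(F[:2]@g).round(1),F[2].round(1),"yaw",np.degrees(2*np.arctan2(q[2],q[1]))-90,"tilt",q[[0,3]].round(4),"T",s["torque"].round(2),s["opening"])
E
python3 fr.py
```

```text
14.9833 pos e,g,z -11.83 -1.63 -0.06 F e,g,z -0.2 -6.4 7.5 yaw 61.77237238825717 tilt [-0.0002 -0.001 ] T [-1.23  0.73 -0.08] 43.00488889352156
```

Call:
send_rows(
  series=[
    {"dp": [0.008, -0.004, 0.002], "delta_rot": [0, 0, 0]},
    {"dp": [0.016, -0.009, 0.002], "delta_rot": [0, 0, 0]},
    {"dp": [0.024, -0.013, 0.002], "delta_rot": [0, 0, 0]},
    {"dp": [0.031, -0.017, 0.002], "delta_rot": [0, 0, 0]},
    {"dp": [0.031, -0.017, 0.002], "delta_rot": [0, 0, 0]},
  ],
)

```text
clock: 15.4
tool_pos: [613.1, 48.1, 216.1]
ee_rot: [-0.006, 0.243, 0.97, -0.001]
force: [-18.3, 0.7, 21.4]
opening: 43.5
```

```bash
python3 fr.py
```

```text
15.4 pos e,g,z -5.14 -1.27 0.15 F e,g,z -16.5 -8.0 21.4 yaw 61.86882377583919 tilt [-0.0057 -0.0008] T [-0.05  3.64 -0.02] 43.48464682146357
```

```bash
python3 - <<'E'
from plant import viewer,sensors
from h import *
W=viewer.capture("scene"); crop(W,"pics/s14.png",240,160,320,240,9)
W=viewer.capture("wrist"); cv2.imwrite("pics/w14.png",W["image"][:,:,::-1])
E
python3 fr.py
```

```text
15.5 pos e,g,z -5.2 -1.26 0.15 F e,g,z -14.6 -9.7 20.5 yaw 61.8684879819597 tilt [-0.0056 -0.0009] T [-0.09  3.58 -0.09] 43.86136730940407
```

View pics/s14.png

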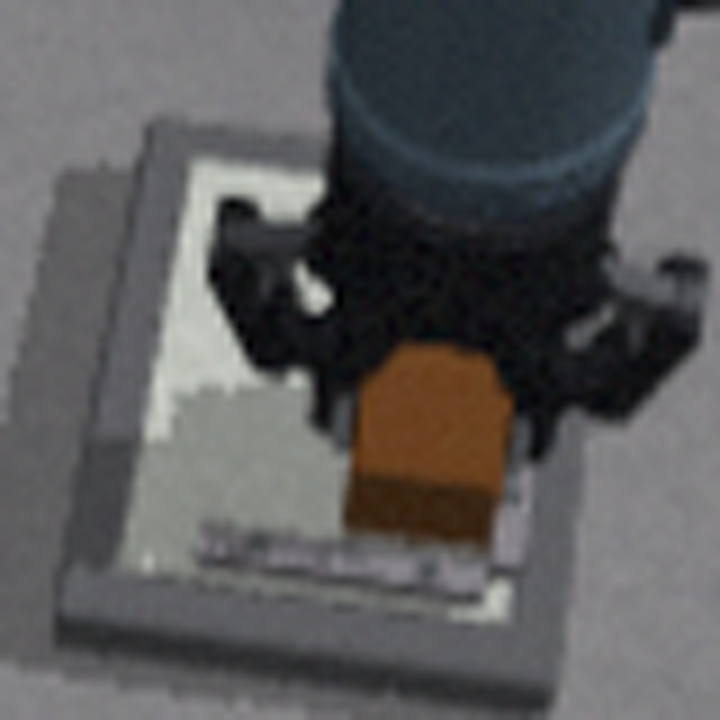

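View pics/w14.png

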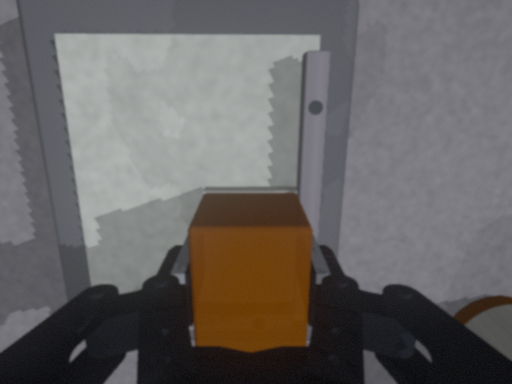

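Run:
```python
from plant import viewer,sensors
from h import *
W=viewer.capture("wrist");S=viewer.capture("scene")
a=np.radians(-28.3); e=np.array([np.cos(a),np.sin(a)]);g=np.array([-e[1],e[0]]);C=np.array([655,52.])
for p in((207,188),(296,188)):
    x=cast(W,*p,31)[:2]-C; print("wrist back bottom edge e,g",x@e,x@g)
for p in((279.2,217.3),(294.8,218.9)):
    x=cast(S,*p,80)[:2]-C; print("scene front top edge e,g",x@e,x@g)
for k in [(205,33),(318,34)]: # panel? print
    x=cast(W,*k,30)[:2]-C; print("panel -x edge e",x@e,x@g)
crop(W,"pics/w15.png",180,20,350,240,3)
```

```text
wrist back bottom edge e,g -63.21614623843131 -45.65077046084555
wrist back bottom edge e,g -63.385485854805665 -2.070098002109796
scene front top edge e,g 11.502603629397953 -41.1383265156655
scene front top edge e,g 9.77378415044959 -1.7914599444936747
panel -x edge e -132.98368900844756 -44.298056488219174
panel -x edge e -132.67918540119277 4.740709400394141
```

View pics/w15.png

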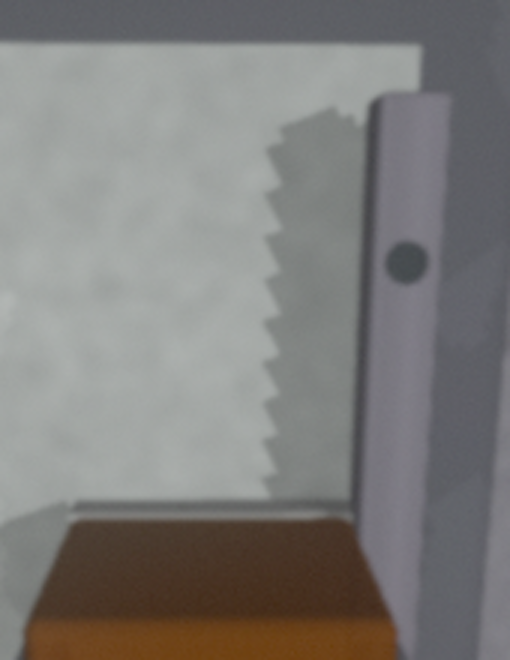

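Call:
send_rows(
  series=[
    {"dp": [-0.001, 0.001, 0.002], "delta_rot": [-0.005, -0.01, 0]},
    {"dp": [-0.002, 0.003, 0.003], "delta_rot": [-0.01, -0.019, 0]},
    {"dp": [-0.002, 0.003, 0.003], "delta_rot": [-0.01, -0.019, 0]},
    {"dp": [-0.002, 0.003, 0.003], "delta_rot": [-0.01, -0.019, 0]},
    {"dp": [-0.002, 0.003, 0.003], "delta_rot": [-0.01, -0.019, 0]},
  ],
)

```text
clock: 16.02
tool_pos: [613.2, 48.1, 216.0]
ee_rot: [0.001, 0.243, 0.97, -0.003]
force: [-9.4, -2.9, 7.1]
opening: 43.1
```

```bash
cat >> fr.py <<'E'
w,x,y,z=q; t=np.array([2*(x*z+w*y),2*(y*z-w*x)]); print("tool z lean e,g (deg)",np.degrees([t@e,t@g]).round(2))
E
python3 fr.py
```

```text
16.0167 pos e,g,z -5.04 -1.23 0.02 F e,g,z -6.9 -7.0 7.1 yaw 61.832763915975846 tilt [ 0.0013 -0.0026] T [-0.43  2.21 -0.03] 43.10693828468741
tool z lean e,g (deg) [ 0.22 -0.26]
```

Call:
send_rows(
  series=[
    {"dp": [0.003, 0.0006, 0.0005], "delta_rot": [0.004, -0.002, 0]},
    {"dp": [0.006, 0.0012, 0.001], "delta_rot": [0.008, -0.004, 0]},
    {"dp": [0.006, 0.0012, 0.001], "delta_rot": [0.008, -0.004, 0]},
    {"dp": [0.006, 0.0012, 0.001], "delta_rot": [0.008, -0.004, 0]},
    {"dp": [0.006, 0.0012, 0.001], "delta_rot": [0.008, -0.004, 0]},
  ],
)

```text
clock: 16.43
tool_pos: [613.6, 47.6, 216.0]
ee_rot: [-0.0, 0.244, 0.97, -0.001]
force: [-15.8, -5.0, 11.3]
opening: 43.4
```

```bash
python3 fr.py
```

```text
16.4333 pos e,g,z -4.42 -1.49 -0.02 F e,g,z -11.6 -11.9 11.3 yaw 61.795129399696435 tilt [-0.0002 -0.0014] T [-0.9   3.29 -0.02] 43.410035146507724
tool z lean e,g (deg) [ 0.02 -0.16]
```

Call:
send_rows(
  series=[
    {"dp": [0.001, 0, 0.002], "delta_rot": [0.003, -0.003, 0]},
    {"dp": [0.003, 0.001, 0.004], "delta_rot": [0.005, -0.006, 0]},
    {"dp": [0.003, 0.001, 0.004], "delta_rot": [0.005, -0.006, 0]},
    {"dp": [0.003, 0.001, 0.004], "delta_rot": [0.005, -0.006, 0]},
    {"dp": [0.003, 0.001, 0.004], "delta_rot": [0.005, -0.006, 0]},
  ],
)

```text
clock: 16.85
tool_pos: [614.1, 47.0, 216.0]
ee_rot: [0.001, 0.244, 0.97, -0.001]
force: [-13.3, -6.2, 3.1]
opening: 43.3
```

```bash
python3 fr.py
```

```text
16.85 pos e,g,z -3.7 -1.75 0.01 F e,g,z -8.8 -11.7 3.1 yaw 61.755324355794016 tilt [ 0.0006 -0.0006] T [-1.37  2.86 -0.08] 43.25286257028847
tool z lean e,g (deg) [ 0.09 -0.05]
```

Call:
send_rows(
  series=[
    {"dp": [0.002, -0.001, 0], "delta_rot": [0, 0, 0]},
    {"dp": [0.004, -0.002, 0], "delta_rot": [0, 0, 0]},
    {"dp": [0.0045, -0.0024, 0], "delta_rot": [0, 0, 0]},
    {"dp": [0.0045, -0.0024, 0], "delta_rot": [0, 0, 0]},
    {"dp": [0.0045, -0.0024, 0], "delta_rot": [0, 0, 0]},
  ],
)

```text
clock: 17.27
tool_pos: [615.0, 46.5, 216.0]
ee_rot: [-0.0, 0.244, 0.97, -0.001]
force: [-14.8, -5.1, 5.0]
opening: 43.6
```

```bash
python3 fr.py;  python3 - <<'E'
from plant import viewer,sensors
from h import *
W=viewer.capture("wrist");S=viewer.capture("scene")
crop(W,"pics/w16.png",180,20,350,240,3)
E
```

```text
17.2667 pos e,g,z -2.68 -1.73 -0.01 F e,g,z -10.7 -11.5 5.0 yaw 61.7604090582287 tilt [-0.0001 -0.0006] T [-1.27  3.32 -0.12] 43.58215928862528
tool z lean e,g (deg) [ 0.   -0.07]
```

View pics/w16.png

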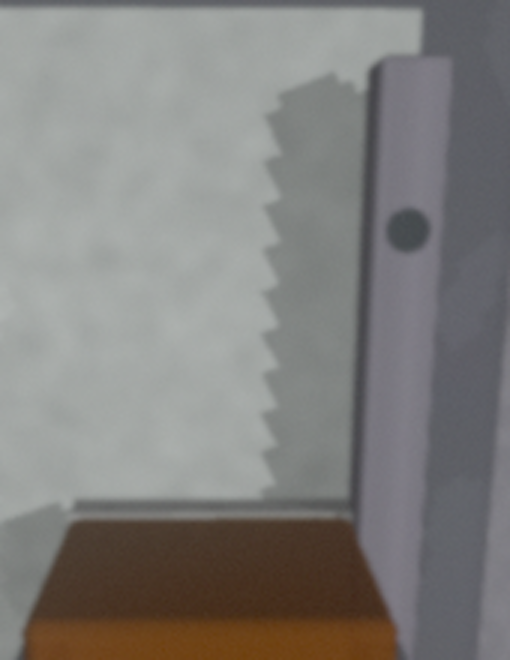

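```bash
cat > back.py <<'E'
from plant import viewer,sensors
from h import *
W=viewer.capture("wrist")
a=np.radians(-28.3); e=np.array([np.cos(a),np.sin(a)]);g=np.array([-e[1],e[0]]);C=np.array([655,52.])
gray=cv2.GaussianBlur(cv2.cvtColor(W["image"],cv2.COLOR_RGB2GRAY),(3,3),0).astype(float)
col=gray[:,235:270].mean(1)
print("profile rows 10..40",col[10:42].round(0).astype(int).tolist()); print("rows 178..200",col[178:200].round(0).astype(int).tolist())
pan=10+np.argmax(np.diff(col[10:60])); print("panel edge row",pan)
for r in(pan+.5,186,188,190):
    x=cast(W,252,r,30)[:2]-C; print(r,"e",round(x@e,2))
E
python3 back.py
```

```text
profile rows 10..40 [95, 95, 95, 96, 96, 96, 96, 96, 97, 97, 99, 109, 128, 149, 159, 162, 162, 162, 162, 162, 162, 161, 161, 161, 161, 161, 162, 162, 162, 162, 162, 162]
rows 178..200 [163, 163, 163, 163, 162, 160, 157, 148, 132, 114, 105, 106, 115, 119, 108, 87, 70, 63, 62, 61, 60, 60]
panel edge row 22
22.5 e -132.45
186 e -59.67
188 e -58.64
190 e -57.61
```

Call:
send_rows(
  series=[
    {"dp": [0.002, -0.001, 0.0005], "delta_rot": [0, 0, 0]},
    {"dp": [0.004, -0.002, 0.001], "delta_rot": [0, 0, 0]},
    {"dp": [0.0045, -0.0024, 0.001], "delta_rot": [0, 0, 0]},
    {"dp": [0.0045, -0.0024, 0.001], "delta_rot": [0, 0, 0]},
    {"dp": [0.0045, -0.0024, 0.001], "delta_rot": [0, 0, 0]},
  ],
)

```text
clock: 17.83
tool_pos: [615.5, 46.4, 216.1]
ee_rot: [-0.001, 0.244, 0.97, -0.001]
force: [-19.6, -4.4, 6.3]
opening: 43.7
```

```bash
python3 fr.py; python3 back.py | tail -5
```

```text
17.8333 pos e,g,z -2.15 -1.61 0.1 F e,g,z -15.2 -13.1 6.3 yaw 61.776397640896846 tilt [-0.0015 -0.0005] T [-1.01  3.92 -0.19] 43.68590900925871
tool z lean e,g (deg) [-0.15 -0.1 ]
panel edge row 22
22.5 e -132.49
186 e -59.6
188 e -58.58
190 e -57.55
```

Call:
send_rows(
  series=[
    {"dp": [0, 0, 0.001], "delta_rot": [-0.003, -0.004, 0]},
    {"dp": [0.001, 0, 0.002], "delta_rot": [-0.003, -0.006, 0]},
    {"dp": [0.001, 0, 0.002], "delta_rot": [-0.003, -0.006, 0]},
    {"dp": [0.001, 0, 0.002], "delta_rot": [-0.003, -0.006, 0]},
    {"dp": [0.001, 0, 0.002], "delta_rot": [-0.003, -0.006, 0]},
  ],
)

```text
clock: 18.3
tool_pos: [615.3, 46.6, 216.1]
ee_rot: [-0.001, 0.244, 0.97, -0.001]
force: [-18.4, -3.0, 4.1]
opening: 43.2
```

```bash
python3 fr.py; python3 back.py | tail -5
```

```text
18.3 pos e,g,z -2.45 -1.54 0.05 F e,g,z -14.8 -11.3 4.1 yaw 61.7821187520984 tilt [-0.0006 -0.001 ] T [-0.79  4.04 -0.23] 43.19526776305656
tool z lean e,g (deg) [-0.03 -0.13]
panel edge row 21
21.5 e -132.77
186 e -59.55
188 e -58.53
190 e -57.5
```

Call:
send_rows(
  series=[
    {"dp": [0.002, 0, 0], "delta_rot": [0, 0, 0]},
    {"dp": [0.004, 0.001, 0.001], "delta_rot": [-0.001, -0.004, 0]},
    {"dp": [0.004, 0.001, 0.001], "delta_rot": [-0.001, -0.004, 0]},
    {"dp": [0.004, 0.001, 0.001], "delta_rot": [-0.001, -0.004, 0]},
    {"dp": [0.004, 0.001, 0.001], "delta_rot": [-0.001, -0.004, 0]},
  ],
)

```text
clock: 18.77
tool_pos: [615.5, 46.7, 216.1]
ee_rot: [-0.001, 0.244, 0.97, -0.002]
force: [-22.6, -3.8, 7.2]
opening: 43.5
```

```bash
python3 fr.py; python3 back.py | tail -5
python3 - <<'E'
from plant import viewer,sensors
from h import *
W=viewer.capture("wrist");S=viewer.capture("scene")
cv2.imwrite("pics/w17.png",W["image"][:,:,::-1])
crop(S,"pics/s17.png",240,160,320,240,9); cv2.imwrite("pics/s17f.png",S["image"][:,:,::-1])
E
```

```text
18.7667 pos e,g,z -2.33 -1.33 0.1 F e,g,z -18.1 -14.0 7.2 yaw 61.77136166441514 tilt [-0.001  -0.0015] T [-0.84  4.83 -0.2 ] 43.54129937607501
tool z lean e,g (deg) [-0.06 -0.2 ]
panel edge row 21
21.5 e -132.77
186 e -59.52
188 e -58.49
190 e -57.47
```

View pics/s17.png

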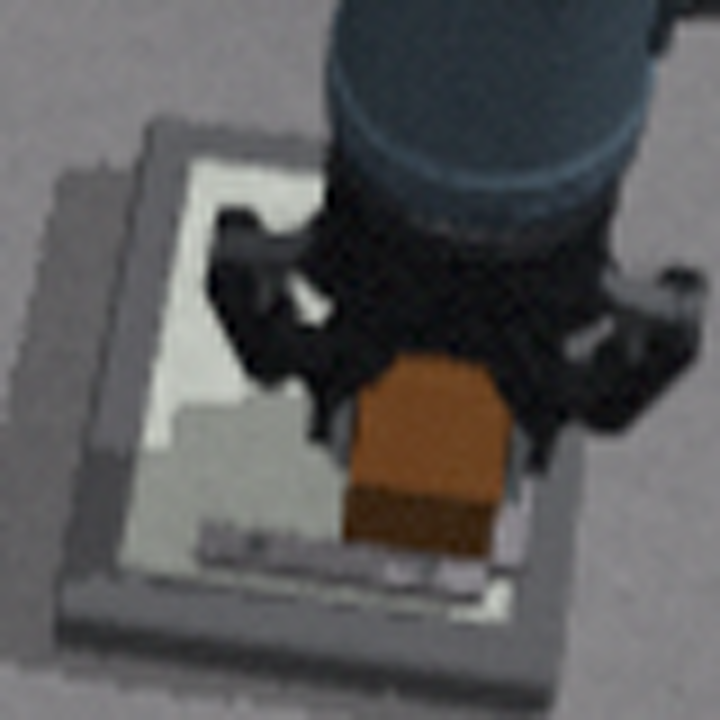

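View pics/w17.png

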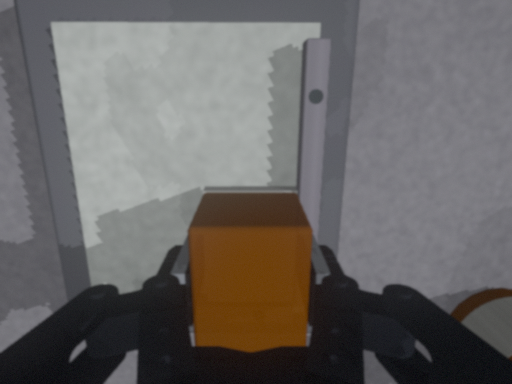

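View pics/s17f.png

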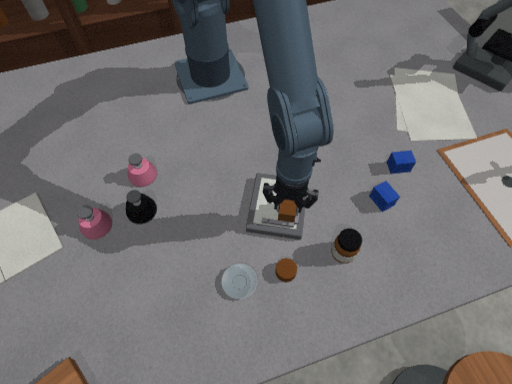

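```bash
python3 - <<'E'
from plant import viewer
from h import *
S=viewer.capture("scene")
a=np.radians(-28.3); e=np.array([np.cos(a),np.sin(a)]);g=np.array([-e[1],e[0]]);C=np.array([655.5,52.1])
for lab,P in(("before",[(357,475),(497,490)]),("now",[(348,488),(500,503)])):
  for p in P:
    x=cast(S,240+(p[0]+.5)/9-.5,160+(p[1]+.5)/9-.5,80)[:2]-C; print(lab,"e,g",(x@e).round(1),(x@g).round(1))
E
python3 fr.py
```

```text
before e,g -2.9 -43.2
before e,g -4.4 -3.6
now e,g 1.6 -45.2
now e,g -0.5 -2.3
18.9667 pos e,g,z -2.33 -1.32 0.1 F e,g,z -17.4 -15.0 6.9 yaw 61.77278625697198 tilt [-0.001  -0.0015] T [-0.82  4.82 -0.22] 43.333515984477124
tool z lean e,g (deg) [-0.06 -0.2 ]
```

Call:
send_rows(
  series=[
    {"dp": [0, 0, 0.001], "delta_rot": [0.003, -0.002, 0]},
    {"dp": [0, 0, 0.0015], "delta_rot": [0.004, -0.002, 0]},
    {"dp": [0, 0, 0.0015], "delta_rot": [0.004, -0.002, 0]},
    {"dp": [0, 0, 0.0015], "delta_rot": [0.004, -0.002, 0]},
    {"dp": [0, 0, 0.0015], "delta_rot": [0.004, -0.002, 0]},
  ],
)

```text
clock: 19.38
tool_pos: [615.4, 46.5, 216.1]
ee_rot: [-0.001, 0.244, 0.97, -0.001]
force: [-20.7, -3.8, 3.3]
opening: 43.0
```

Call:
send_rows(
  series=[
    {"dp": [0, 0, 0], "delta_rot": [0, 0, 0]},
    {"dp": [0, 0, 0], "delta_rot": [0, 0, 0]},
    {"dp": [0, 0, 0], "delta_rot": [0, 0, 0]},
    {"dp": [0, 0, 0], "delta_rot": [0, 0, 0]},
    {"dp": [0, 0, 0], "delta_rot": [0, 0, 0]},
  ],
)

```text
clock: 19.8
tool_pos: [615.4, 46.5, 216.1]
ee_rot: [-0.001, 0.244, 0.97, -0.001]
force: [-20.3, -4.5, 4.3]
opening: 43.3
```

```bash
python3 fr.py; python3 back.py | tail -5
```

```text
19.8 pos e,g,z -2.29 -1.61 0.11 F e,g,z -15.7 -13.6 4.3 yaw 61.764106913451485 tilt [-0.0008 -0.0007] T [-1.12  4.68 -0.23] 43.25511031546389
tool z lean e,g (deg) [-0.07 -0.1 ]
panel edge row 21
21.5 e -132.77
186 e -59.51
188 e -58.49
190 e -57.46
```

Run:
```python
from plant import job
print(job.close_job())
```

```text
the job is handed in; nothing more can be done
None
```

The block is standing upright in the imager's corner, still gripped and pressed against both stops. I handed the job in at about 20 s; it gave no verdict.

**What I did:**
- I pressed the black timer's plunger with the shut fingertips. The tool stopped 15 mm below first contact, with 25 N on it, well above the 5.5 N needed. A picture after release showed the head back up.
- I then gripped the amber block across its 44 mm width and set it on the panel, turned to match the stops. I slid it against the long stop first, then along it to the short stop.

**Last checks before handing in:**
- **Push:** about 16 N towards the short stop, 14 N towards the long stop, and 4 N net on the wrist vertically (roughly 6 N down on the panel).
- **Contact:** in the last steps the push rose while the block stayed put in the wrist image, so it is bearing on the short stop. Tool tilt was about 0.1°.
- **Surroundings:** I saw no change to the dish, jar, puck or look-alikes in the last full scene picture, taken about 1 s earlier.

**What disagreed:**
- **Corner position:** taking 130 mm from the housing's -x edge put the corner about 20 mm from where the cameras show it. The 130 mm fits the white panel's edge instead, so I used the position seen in two cameras.
- **First push to the short stop:** it stalled early on friction, with about 21 N upward on the wrist and a 0.7° tilt. I straightened the tool, eased the downward force and pushed on to real contact.
- **Gap check:** the cameras place the block's faces only to 1–3 mm, so contact with both stops rests mainly on the force readings.

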